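Finish the staining run: set up the draining stand and close the stain jars

ROBOT

A 6-joint arm with a two-finger parallel gripper is mounted at the origin on the work surface. World frame = base frame: x ahead of the robot, y to its left, z up, the work surface at z = 0. Lengths are in mm, angles in rad, forces in N, time in s.
With the tool pointing down it reaches from about 350 to 875 mm from the base axis. Payload 4.2 kg.
Tool frame: the origin (TCP) lies at the very end of the fingers, on their centre line; the grasp point (between the pads) lies 19 mm behind it; z points along the fingers, y is the line along which they close (so a half turn about z gives the same grasp; the last joint's range is limited). The gripper opens to 85 mm and grips with 20 to 120 N. Pads are 22 mm wide; open, the fingers measure 114 mm over their backs; the gripper's body (76 mm by 85 mm) begins 54 mm behind the grasp point. The pads swing forward as they close: fully open they stand 13 mm farther back than shut.
Start: joints at [-0.868, 0.385, 0.008, 0, -1.194, -0.259], TCP at [268.371, -564.426, 231.312] pointing down, gripper open.
Joint ranges: [-3.14, 3.14], [-1.21, 2.06], [-1.07, 1.41], [-3.16, 2.05], [-2.99, -0.16], [-3.1, 3.1]. Speed limits (rad/s): [2.79, 2.79, 3.14, 3.14, 3.14, 3.14].

INTERFACE

Orientations are given as a unit quaternion [x, y, z, w].
In Python, from bench import arm gives the robot as it stands.
- The arm moves only by the tool servo_tool, never from a script. Its argument "rows" is a list that holds one entry, the list of rows, each a list of 7 numbers: the finger opening in mm, from 0 to 85.4, then the shift along the tool's x, y, z in mm, then the turn, a rotation vector about the tool's x, y, z in rad. A call has 1 to 10 rows; each row is the pose to reach, as a shift and turn from the pose commanded when the call began, along the tool's axes at that moment; what a row does not reach only later rows make up. A row lasts 1/8 s, in which the tool goes at most 62.5 mm and 10.7 degrees, less where a joint would pass 70% of its speed; a pose out of reach is approached as far as the arm can. A call with a gripper value outside its range is refused whole. The fingers move at their own pace and stop on an object; the grip force is fixed at half the most. Time passes only in rows, so rows that repeat a pose let the fingers close. It gives the time, the measured TCP pose, the force, the opening and the grip force at its end, in the units of the state.
- arm.read_state(): the state, without advancing time (a new reading comes with each control period).
- arm.get_image(name): name is "scene" or "top" or "wrist"; returns the picture (400x640x3 uint8, red, green, blue); there is no depth.
- arm.camera_params(name): a dict with "intrinsics" (3x3 intrinsics, pixels), "R" (3x3) and "t" (3): a world point X has camera coordinates R X + t. Camera axes: x right, y down, z forward; pixel columns grow to the right and rows downward; lengths in mm; the calibration is good to about 2 mm. The wrist camera is an equidistant fisheye: a pixel r from the principal point sees the ray r / f radians off the axis. A picture is of the moment at which its call begins: read the wrist's pose just before it. camera_params takes no time and is no camera call; for the wrist camera it gives the pose at the moment of the call.
- arm.job_done(): hands the job in; it is judged then, once.
The state is a dict: "clock": time; "joints": joint angles; "joint_vel": joint speeds; "joint_efforts": joint torques, N m; "position": TCP position; "ee_rot": TCP orientation; "contact_force": force on the tool from outside, world axes, zero at the start; "wrist_torque": the same for the moment, N m; "gripper_width": finger opening in mm; "grasp_force": force on a finger pad.
Only numpy, scipy, OpenCV 4.12 (cv2) and the standard library are available. Lean on these libraries where they do the work, as an engineer would, in place of code of your own. Each camera call takes 0.05 s, during which the arm holds its last target. There are 200 camera calls.

TASK

Finish the staining run. First set up the draining stand: swing its folded prop leg up past over-centre until it locks and the deck stands sloping on it, then lay the drip tray lengthwise in the middle of the deck, then the drain grid squarely on the tray with its studs inside, and stand every slide rack upright on the grid to drain. Press the lid of every stain jar fully home, the jars staying upright on the bench, and do not knock over the wash bottle.

Things in the scene. Friction and masses are not known exactly. Their poses are not given: they have to be found in the camera images.
- stand: Folding steel draining stand, fixed to the bench: base frame 300 x 110 mm on the bench, 20 mm high rails. Origin at the centre of its underside; its x axis runs along its length from the deck's hinge end (low end once raised) to the prop-leg end (high end).
- deck_top (a point): Centre of the top face of the stand's aluminium deck (270 x 128 mm, 5 mm plate); x along it from hinge end to high end, z out of it. The hinge axis lies 135 mm along -x from here and 5 mm below. A lip 11 mm high closes the hinge end; the sides are open. Folded, the deck lies level, its top face 39 mm above the bench.
- deck (a joint): Hinge angle of the deck, rad: 0 = lying flat, about 0.28 when it stands on the locked leg (0.32 at dead centre). It is lifted by the prop leg underneath; it weighs 0.55 kg and falls back if nothing props it.
- leg (a joint): Angle of the spring-loaded U-shaped prop leg, rad: 0 = folded flat under the deck, about 1.25 = dead centre, 1.745 = stop, locked. Swung up, its foot bar slides along under the deck and raises it. Toggle springs pull it back before dead centre and, with the deck's weight, hold it on the stop past it. Takes up to about 10 N at the grip.
- leg_grip (a point): Centre of the rubber grip sleeve (14 mm diameter, 50 mm long, axis along the stand's y) on the end of the leg's foot bar, which projects beside the deck on the stand's +y side. It moves on a 70 mm arc about leg_pivot: 28 mm above the bench when folded, 97 mm when locked.
- leg_pivot (a point): Point on the prop leg's pivot axis (axis along the stand's y) level with the middle of the grip, 28 mm above the bench and 85 mm along the stand's +x from its centre. A positive leg angle q puts the grip at -70 mm cos(q) along the stand's x and +70 mm sin(q) up from this point.
- tray_mid (a point): Centre (half-way up) of the white plastic drip tray, open-topped, 230 x 64 x 24 mm outside, 3 mm walls, 0.22 kg; x along its length, z up. It is the same turned end for end. It can be gripped across its 64 mm width.
- grid_mid (a point): Centre of the steel drain grid's frame: 232 x 68 x 12 mm, x along its length, same end for end; end stops rise 12 mm above its top face. Four round-ended studs 9 mm long, 9 mm thick, below (100 mm from the middle along, 20.5 mm across) hold it 15 mm above the bench. Seated, it rests on the tray's rim, studs inside (4 mm play across, 7 mm along), this point 18 mm above tray_mid. 0.30 kg.
- rack0_mid (a point): Centre (half-way up) of a steel slide rack full of upright glass slides: base 60 x 60 x 8 mm, 117 mm high, 0.2 kg, z up. Its handle is a bar 10 x 10 mm, 60 mm long along the rack's x axis, middle 54 mm above this point; 48 mm of it are clear between the end posts and the slides end 27 mm under it. Standing on the grid, this point is 64 mm above grid_mid along the grid's z.
- rack1_mid (a point): Centre (half-way up) of a steel slide rack full of upright glass slides: base 60 x 60 x 8 mm, 117 mm high, 0.2 kg, z up. Its handle is a bar 10 x 10 mm, 60 mm long along the rack's x axis, middle 54 mm above this point; 48 mm of it are clear between the end posts and the slides end 27 mm under it. Standing on the grid, this point is 64 mm above grid_mid along the grid's z.
- rack2_mid (a point): Centre (half-way up) of a steel slide rack full of upright glass slides: base 60 x 60 x 8 mm, 117 mm high, 0.2 kg, z up. Its handle is a bar 10 x 10 mm, 60 mm long along the rack's x axis, middle 54 mm above this point; 48 mm of it are clear between the end posts and the slides end 27 mm under it. Standing on the grid, this point is 64 mm above grid_mid along the grid's z.
- lid0_top (a point): Centre of the top face of the push-on lid (68 mm diameter, 14 mm high, white plastic) of a loose glass stain jar (62 mm diameter, 0.34 kg); 88 mm above the bench when the lid is fully home, about 95 mm when it is up.
- lid0 (a joint): How far the lid under lid0_top stands off its home position, m: 0 = fully home. It starts 6 to 7 mm up, sitting on its snap bead; pushed straight down with about 7 N it snaps over the bead half-way and is then held home. Pressed less far it springs up again.
- lid1_top (a point): Centre of the top face of the push-on lid (68 mm diameter, 14 mm high, white plastic) of a loose glass stain jar (62 mm diameter, 0.34 kg); 88 mm above the bench when the lid is fully home, about 95 mm when it is up.
- lid1 (a joint): How far the lid under lid1_top stands off its home position, m: 0 = fully home. It starts 6 to 7 mm up, sitting on its snap bead; pushed straight down with about 7 N it snaps over the bead half-way and is then held home. Pressed less far it springs up again.
- lid2_top (a point): Centre of the top face of the push-on lid (68 mm diameter, 14 mm high, white plastic) of a loose glass stain jar (62 mm diameter, 0.34 kg); 88 mm above the bench when the lid is fully home, about 95 mm when it is up.
- lid2 (a joint): How far the lid under lid2_top stands off its home position, m: 0 = fully home. It starts 6 to 7 mm up, sitting on its snap bead; pushed straight down with about 7 N it snaps over the bead half-way and is then held home. Pressed less far it springs up again.
- wash_bottle: Bystander: white plastic wash bottle with a blue cap and bent spout, 66 mm diameter, 190 mm tall, origin at the centre of its underside.
Things that resemble listed ones, but are neither listed nor needed, are in the scene too. Leave any brown or orange look-alike of the part that bears lid2_top alone.

How it is judged (in metres and radians):
On the way, in this order (a step that is already met when the one before it is completed fails the run):
1. the prop leg is locked over centre and the deck stands on it (value of joint leg above 1.6 rad and value of joint deck above 0.24 rad), for 0.3 s.
2. the drip tray lies on the raised deck (all of step 1 and x of tray_mid in the frame of deck_top between -0.02 and 0.02 m and y of tray_mid in the frame of deck_top between -0.025 and 0.025 m and z of tray_mid in the frame of deck_top between 0.008 and 0.016 m and angle between the x axis of tray_mid and the x axis of deck_top, either way round below 0.2 rad and angle between the z axis of tray_mid and the z axis of deck_top, either way round below 0.06 rad), for 0.3 s.
3. the drain grid lies on the tray on the raised deck (all of step 2 and x of grid_mid in the frame of tray_mid between -0.012 and 0.012 m and y of grid_mid in the frame of tray_mid between -0.01 and 0.01 m and z of grid_mid in the frame of tray_mid between 0.015 and 0.021 m and angle between the x axis of grid_mid and the x axis of tray_mid, either way round below 0.12 rad and angle between the z axis of grid_mid and the z axis of tray_mid, either way round below 0.04 rad), for 0.3 s.
At the end, for the whole second after the job is handed in: Leg on its stop past 1.6 rad, deck above 0.24 rad; tray flat mid-deck (20 mm along, 25 across, 0.2 rad); grid seated on it (12, 10, 3 mm); each rack upright on the grid (90 mm along, 22 across, 0.1 rad); lids home to 1.5 mm, jars upright on the bench; wash bottle standing (all of step 3 and x of rack0_mid in the frame of grid_mid between -0.09 and 0.09 m and y of rack0_mid in the frame of grid_mid between -0.022 and 0.022 m and z of rack0_mid in the frame of grid_mid between 0.058 and 0.07 m and angle between the z axis of each of rack0_mid, rack1_mid, rack2_mid and the z axis of grid_mid, either way round below 0.1 rad and x of rack1_mid in the frame of grid_mid between -0.09 and 0.09 m and y of rack1_mid in the frame of grid_mid between -0.022 and 0.022 m and z of rack1_mid in the frame of grid_mid between 0.058 and 0.07 m and x of rack2_mid in the frame of grid_mid between -0.09 and 0.09 m and y of rack2_mid in the frame of grid_mid between -0.022 and 0.022 m and z of rack2_mid in the frame of grid_mid between 0.058 and 0.07 m and value of joint each of lid0, lid1, lid2 below 0.0015 m and angle between each of lid0_top, lid1_top, lid2_top's own z axis and vertical below 0.15 rad and height (world z) of each of lid0_top, lid1_top, lid2_top below 0.1 m and linear speed of wash_bottle below 0.05 m/s and angle between wash_bottle's own z axis and vertical below 0.3 rad); the robot touches nothing.
It fails at once if the wash bottle is knocked over (angle between wash_bottle's own z axis and vertical above 0.6 rad).
Of rack0, rack1, rack2 only 2 to 3 are there at a start; the rules pass over those that are not, and their reading is None.
Of jar0, jar1, jar2 only 1 to 3 are there at a start; the rules pass over those that are not, and their reading is None.
At some moment in a run one of jar0, jar1, jar2 may be knocked a few centimetres aside while the robot is not near it.
It also fails if it takes over 208 s, if anything falls off the work surface, if the arm or the gripper's body presses on something with over 40 N, if the wrist force passes 120 N, or if a joint passes its speed limit or range.

## Working session

There is one attempt and no reset: what is moved stays moved. The work goes in short steps, Python scripts to look and compute and a tool call to move; the robot and the scene stay as the last step left them, time stands still between calls to the robot, and variables do not carry over. Pictures are saved under pics/ and viewed, at most 14 in all, crops included, and the job is handed in when it is done.

Besides the shell and the picture viewer there is one more tool, called after "Emit:" in YAML: its name, and indented under it one key for each argument. servo_tool: Moves the arm, as the interface text tells. Its arguments: {"type":"object","properties":{"rows":{"type":"array"}},"required":["rows"]}

```bash
mkdir -p pics; ls
python3 - <<'E'
from bench import arm
import cv2
for n in("scene","top"):
    cv2.imwrite(f"pics/{n}0.png",arm.get_image(n)[:,:,::-1])
    p=arm.camera_params(n);print(n,p)
print(arm.camera_params("wrist"));print(arm.read_state())
E
```

```text
pics
scene {'intrinsics': array([[427.81848254,   0.        , 327.40142119],
       [  0.        , 427.81848254, 194.67578816],
       [  0.        ,   0.        ,   1.        ]]), 'R': array([[-0.51578756,  0.85665114, -0.01058391],
       [ 0.6720181 ,  0.39689622, -0.62519202],
       [-0.53137074, -0.32957885, -0.78039921]]), 't': array([ 319.13915446, -321.83202659, 1631.74126984])}
top {'intrinsics': array([[385.83129568,   0.        , 315.31588524],
       [  0.        , 385.83129568, 204.54885156],
       [  0.        ,   0.        ,   1.        ]]), 'R': array([[-2.18708556e-03, -9.99878670e-01,  1.54227772e-02],
       [-9.94398063e-01,  5.44733692e-04, -1.05698606e-01],
       [ 1.05677380e-01, -1.55675517e-02, -9.94278604e-01]]), 't': array([ -53.4754966 ,  575.89097621, 1043.89100001])}
{'intrinsics': array([[309.70691629,   0.        , 326.53802073],
       [  0.        , 309.70691629, 202.38169996],
       [  0.        ,   0.        ,   1.        ]]), 'R': array([[-0.42933329,  0.90314386,  0.00202263],
       [ 0.86142962,  0.40882849,  0.30132753],
       [ 0.2713152 ,  0.13111229, -0.95351855]]), 't': array([623.95080585, -39.76418649, 379.04033499])}
{'clock': 0.1, 'joints': array([-8.68408852e-01,  3.85491768e-01,  6.78587245e-03, -4.51345645e-04,
       -1.19402402e+00, -2.58584702e-01]), 'joint_vel': array([ 0.00098511, -0.0013888 ,  0.00350776,  0.00168024,  0.00063451,
       -0.00125722]), 'joint_efforts': array([-7.21950455e-04, -3.93318844e+01,  1.88929725e+01,  4.19799283e+00,
       -2.61321526e-03, -3.32596057e-07]), 'position': array([ 268.1490383 , -563.97848714,  230.33040067]), 'ee_rot': array([-2.20003485e-01,  9.75498584e-01,  9.54279255e-04, -2.60850620e-04]), 'contact_force': array([-0.14795365,  0.31055646, -0.18951773]), 'wrist_torque': array([-0.04152795, -0.00905095,  0.00814807]), 'grasp_force': 0.0, 'gripper_width': 85.2394629190826}
```

View pics/scene0.png

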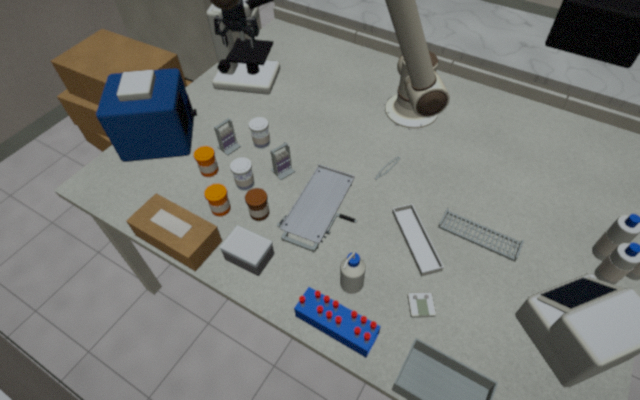

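View pics/top0.png

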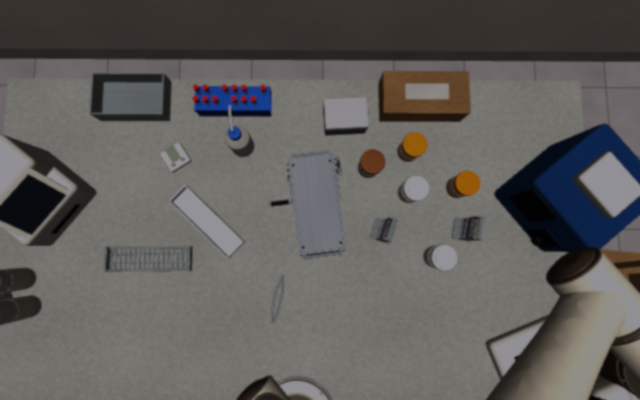

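```bash
cat > h.py <<'E'
import numpy as np, cv2
from bench import arm
from scipy.spatial.transform import Rotation as Ro
def ray(n,u,v,p=None):
    p=p or arm.camera_params(n);K=p["intrinsics"]
    a=np.array([(u-K[0,2])/K[0,0],(v-K[1,2])/K[1,1]])
    if n=="wrist":
        th=np.hypot(*a); d=np.r_[a/max(th,1e-9)*np.sin(th),np.cos(th)]
    else: d=np.r_[a,1]
    R=p["R"];return -R.T@p["t"],R.T@(d/np.linalg.norm(d))
def at(n,u,v,z,p=None):
    o,d=ray(n,u,v,p);return o+d*(z-o[2])/d[2]
def proj(n,X,p=None):
    p=p or arm.camera_params(n);K=p["intrinsics"];c=p["R"]@np.asarray(X,float)+p["t"]
    if n=="wrist":
        r=np.hypot(c[0],c[1]);th=np.arctan2(r,c[2]);a=c[:2]/max(r,1e-9)*th
    else:a=c[:2]/c[2]
    return a*K[0,0]+K[:2,2]
def tri(n1,uv1,n2,uv2):
    o,d=ray(n1,*uv1);q,e=ray(n2,*uv2)
    s=np.linalg.lstsq(np.c_[d,-e],q-o,rcond=None)[0]
    return (o+d*s[0]+q+e*s[1])/2,np.linalg.norm(o+d*s[0]-q-e*s[1])
def go(P,axis_y=None,down=True,zdir=None):
    """print shift (tool axes) and rotvec from present pose to TCP P, closing axis axis_y, tool z zdir"""
    s=arm.read_state();R0=Ro.from_quat(s["ee_rot"])
    sh=R0.inv().apply(np.asarray(P,float)-s["position"])
    z=np.array(zdir if zdir is not None else [0,0,-1.]);z/=np.linalg.norm(z)
    rv=np.zeros(3)
    if axis_y is not None:
        best=None
        for sg in(1,-1):
            y=sg*np.array(axis_y,float);y-=y@z*z;y/=np.linalg.norm(y)
            r=(R0.inv()*Ro.from_matrix(np.c_[np.cross(y,z),y,z])).as_rotvec()
            print("  alt",r.round(3),"j6",s["joints"][5].round(2))
            if best is None or np.linalg.norm(r)<np.linalg.norm(best):best=r
        rv=best
    print("shift",sh.round(1),"turn",rv.round(3))
def st():
    s=arm.read_state();print("t",round(s["clock"],2),"pos",s["position"].round(1),"q",s["ee_rot"].round(4),"F",s["contact_force"].round(1),"w",round(s["gripper_width"],1),"g",round(s["grasp_force"],1),"j",s["joints"].round(2))
E
python3 - <<'E'
from h import *
im=cv2.imread("pics/top0.png")[130:280,90:490]
cv2.imwrite("pics/topc.png",cv2.resize(im,None,fx=2,fy=2,interpolation=cv2.INTER_CUBIC))
im=cv2.imread("pics/scene0.png")[100:310,190:540]
cv2.imwrite("pics/scenec.png",cv2.resize(im,None,fx=2.2,fy=2.2,interpolation=cv2.INTER_CUBIC))
E
```

```text
(no output)
```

View pics/topc.png

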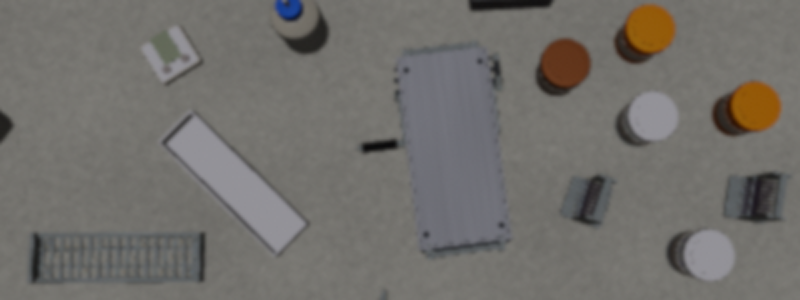

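View pics/scenec.png

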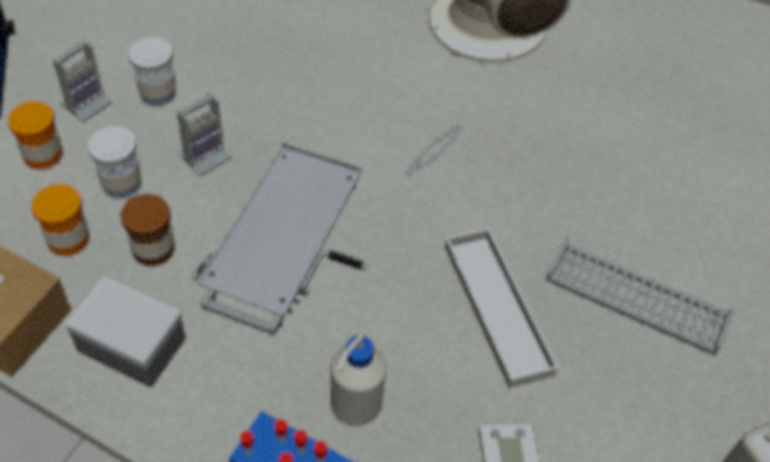

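The top crop shows the deck with corners near (402,48), (482,44), (508,240) and (424,252) in crop pixels, and the black grip at (380,146). The tray is at (235,183) and the grid at (118,258). There are two racks, at (588,200) and (757,197). Two white-lidded jars are at (652,117) and (708,255). The possible mix-ups are the orange lids at (650,28) and (755,106) and the brown lid at (565,62), all to be left alone, plus a white box.

Run:
```python
from h import *
im=cv2.imread("pics/top0.png");hsv=cv2.cvtColor(im,cv2.COLOR_BGR2HSV)
f=lambda u,v:(90+u/2,130+v/2)
def comp(m,box,mn=30):
    M=np.zeros_like(m);x0,y0,x1,y1=box;M[y0:y1,x0:x1]=m[y0:y1,x0:x1]
    c=max(cv2.findContours(M,0,1)[0],key=cv2.contourArea);return c
g=cv2.cvtColor(im,cv2.COLOR_BGR2GRAY)
# grip
c=comp((g<50).astype('u1'),(262,195,292,212));r=cv2.minAreaRect(c);b=cv2.boxPoints(r);print("grip",r);print([at("top",*q,28).round(0) for q in b], at("top",*r[0],28))
# lids
for box in((395,170,432,207),(425,240,462,275)):
    c=comp((g>135).astype('u1'),box);e=cv2.minEnclosingCircle(c);print("lid",e,cv2.contourArea(c),at("top",*e[0],95).round(1))
# tray
c=comp((g>118).astype('u1'),(165,180,248,260));r=cv2.minAreaRect(c);print("tray",r,at("top",*r[0],8),[at("top",*q,8).round(0)[:2] for q in cv2.boxPoints(r)])
for n,q in dict(A=(402,47),B=(482,43),C=(508,240),D=(424,252)).items():print("deck",n,at("top",*f(*q),39).round(0))
for n,q in dict(a=(32,234),b=(204,234),c=(204,281),d=(32,281)).items():print("grid",n,at("top",*f(*q),20).round(0))
fs=lambda u,v:(190+u/2.2,100+v/2.2)
# racks: handle ends
print("rack0 h",at("top",*f(597,190),112),"rack1",at("top",*f(766,190),112))
for n,q in dict(r1a=(60,54),r1b=(88,44),r0a=(182,108),r0b=(214,96)).items():print(n,at("scene",*fs(*q),114).round(0))
print("bottle",at("scene",*fs(357,405),0),at("top",*f(296,20),140))
for n,q in dict(j0=(652,117),j1=(708,255)).items(): print(n,at("top",*f(*q),95).round(0))
print(at("scene",*fs(114,143),95),at("scene",*fs(152,52),95))
```

```text
grip ((279.0077209472656, 202.56155395507812), (3.5970072746276855, 16.248550415039062), 82.87498474121094)
[array([584.,  70.,  28.]), array([590.,  25.,  28.]), array([580.,  24.,  28.]), array([574.,  69.,  28.])] [581.76227932  47.02042122  28.        ]
lid ((416.43939208984375, 187.43939208984375), 11.93520736694336) 405.5 [ 614.3 -320.6   95. ]
lid ((444.7524719238281, 257.1089172363281), 12.156825065612793) 426.5 [ 431.7 -388.8   95. ]
tray ((208.04710388183594, 221.43771362304688), (77.3095474243164, 20.28140640258789), 44.21517562866211) [530.52169286 248.04212943   8.        ] [array([586., 348.]), array([628., 309.]), array([475., 149.]), array([435., 188.])]
deck A [719.  14.  39.]
deck B [725. -99.  39.]
deck C [ 450. -132.   39.]
deck D [434. -18.  39.]
grid a [460. 523.  20.]
grid b [459. 287.  20.]
grid c [395. 285.  20.]
grid d [395. 520.  20.]
rack0 h [ 514.29385776 -240.80387992  112.        ] rack1 [ 513.99472986 -459.16152617  112.        ]
r1a [ 523. -484.  114.]
r1b [ 484. -462.  114.]
r0a [ 523. -258.  114.]
r0b [ 480. -232.  114.]
bottle [751.37318224 159.92080993   0.        ] [729.12630908 143.38867311 140.        ]
j0 [ 611. -319.   95.]
j1 [ 431. -387.   95.]
[ 614.4238705  -313.00704084   95.        ] [ 433.4243568  -381.21886843   95.        ]
```

```bash
cat >> h.py <<'E'
def plan(wps):
    """wps: (P, closing axis or None, zdir) -> rows relative to the present pose"""
    s=arm.read_state();R0=Ro.from_quat(s["ee_rot"])
    for w in wps:
        P,ya,z=(list(w)+[None,None])[:3]
        sh=R0.inv().apply(np.asarray(P,float)-s["position"]);out=[]
        if ya is not None:
            z=np.array(z if z is not None else [0,0,-1.]);z/=np.linalg.norm(z)
            for sg in(1,-1):
                y=sg*np.array(ya,float);y-=y@z*z;y/=np.linalg.norm(y)
                out.append((R0.inv()*Ro.from_matrix(np.c_[np.cross(y,z),y,z])).as_rotvec())
            out=min(out,key=np.linalg.norm)
        print(np.round(P,0),"->",sh.round(1),np.round(out,3))
E
python3 - <<'E'
from h import *
plan([((432,-385,150),),((432,-385,108),),((432,-385,84),),((432,-385,170),),((614,-317,170),),((614,-317,108),),((614,-317,84),)])
E
```

```text
[ 432 -385  150] -> [-224.8   91.2   80.5] []
[ 432 -385  108] -> [-224.8   91.1  122.5] []
[ 432 -385   84] -> [-224.8   91.   146.5] []
[ 432 -385  170] -> [-224.8   91.2   60.5] []
[ 614 -317  170] -> [-418.4   74.5   60.4] []
[ 614 -317  108] -> [-418.4   74.4  122.4] []
[ 614 -317   84] -> [-418.4   74.3  146.4] []
```

Emit:
servo_tool:
  rows:
    - [[0,-225,91,60,0,0,0],[0,-225,91,60,0,0,0],[0,-225,91,60,0,0,0],[0,-225,91,60,0,0,0],[0,-225,91,60,0,0,0],[0,-225,91,60,0,0,0],[0,-225,91,80,0,0,0],[0,-225,91,120,0,0,0],[0,-225,91,120,0,0,0],[0,-225,91,124,0,0,0]]

```text
clock: 1.35
position: [432.9, -387.2, 108.9]
ee_rot: [-0.22, 0.976, -0.001, 0.001]
contact_force: [0.3, -0.7, 0.3]
gripper_width: 0.1
grasp_force: 0.0
```

Emit:
servo_tool:
  rows:
    - [[0,0,0,12,0,0,0],[0,0,0,16,0,0,0],[0,0,0,18,0,0,0],[0,0,0,20,0,0,0],[0,0,0,22,0,0,0],[0,0,0,22,0,0,0]]

```text
clock: 2.1
position: [433.2, -386.3, 88.0]
ee_rot: [-0.221, 0.975, -0.001, 0.001]
contact_force: [-1.6, 2.2, 13.4]
gripper_width: -0.1
grasp_force: 6.4
```

Emit:
servo_tool:
  rows:
    - [[0,0,0,-50,0,0,0],[0,-10,-1,-80,0,0,0],[0,-194,-17,-80,0,0,0],[0,-194,-17,-80,0,0,0],[0,-194,-17,-80,0,0,0],[0,-194,-17,-80,0,0,0],[0,-194,-17,-22,0,0,0],[0,-194,-17,-22,0,0,0]]

```text
clock: 3.1
position: [610.8, -316.4, 101.8]
ee_rot: [-0.219, 0.976, 0.004, -0.005]
contact_force: [-0.2, 0.0, -0.6]
gripper_width: -0.1
grasp_force: 0.0
```

Emit:
servo_tool:
  rows:
    - [[0,0,0,12,0,0,0],[0,0,0,16,0,0,0],[0,0,0,18,0,0,0],[0,0,0,20,0,0,0],[0,0,0,22,0,0,0],[0,0,0,22,0,0,0]]

```text
clock: 3.85
position: [615.5, -318.3, 88.1]
ee_rot: [-0.22, 0.975, -0.001, 0.001]
contact_force: [-2.1, 1.0, 6.9]
gripper_width: 0.1
grasp_force: 3.1
```

```bash
cat >> h.py <<'E'
yaw=0.118;ex=np.array([np.cos(yaw),np.sin(yaw),0]);ey=np.array([-np.sin(yaw),np.cos(yaw),0]);ez=np.array([0,0,1.])
grip=np.array([581,52.,28])
E
python3 - <<'E'
from h import *
st()
z=np.sin(.25)*ex-np.cos(.25)*ez
T=grip+17*z
plan([((614,-317,200),),((614,-100,200),),(T-150*z,ex,z),(T-60*z,ex,z),(T,ex,z)])
E
```

```text
t 3.85 pos [ 615.5 -318.3   88.1] q [-0.2202  0.9755 -0.001   0.001 ] F [-2.1  1.   6.9] w 0.1 g 3.1 j [-0.24  0.61  0.01  0.   -0.97 -0.88]
[ 614 -317  200] -> [   0.6    1.6 -111.9] []
[ 614 -100  200] -> [ -92.6  197.5 -112.2] []
[548.  48. 157.] -> [-96.9 359.6 -69.5] [ 0.214 -0.156 -1.238]
[570.  51.  70.] -> [-117.8  352.7   17.8] [ 0.214 -0.156 -1.238]
[585.  52.  12.] -> [-131.8  348.1   75.9] [ 0.214 -0.156 -1.238]
```

Emit:
servo_tool:
  rows:
    - [[0,0,0,-60,0,0,0],[0,0,0,-112,0,0,0],[34,-50,100,-112,0,0,0],[34,-90,198,-112,0.1,-0.08,-0.6],[34,-97,360,-100,0.21,-0.156,-1.238],[34,-97,360,-100,0.21,-0.156,-1.238],[34,-97,360,-100,0.21,-0.156,-1.238],[34,-97,360,-70,0.21,-0.156,-1.238],[34,-97,360,-70,0.21,-0.156,-1.238],[34,-97,360,-70,0.21,-0.156,-1.238]]

```text
clock: 5.1
position: [547.6, 50.4, 155.6]
ee_rot: [0.744, -0.657, 0.08, -0.093]
contact_force: [-0.7, -0.2, -0.3]
gripper_width: 33.9
grasp_force: 0.0
```

Run:
```python
from h import *
st()
p=arm.camera_params("wrist");im=arm.get_image("wrist")
cv2.imwrite("pics/w1.png",im[:,:,::-1]);print(proj("wrist",grip,p))
z=np.sin(.25)*ex-np.cos(.25)*ez
T=grip+17*z
plan([(T-150*z,ex,z),(T-60*z,ex,z),(T,ex,z)])
```

```text
t 5.1 pos [547.6  50.4 155.6] q [ 0.7442 -0.6565  0.08   -0.0934] F [-0.7 -0.2 -0.3] w 33.9 g 0.0 j [ 0.42  0.22 -0.51  0.12 -0.61 -0.39]
[325.73286627 189.14068711]
[548.  48. 157.] -> [ 1.6 -1.  -0.8] [0.003 0.005 0.007]
[570.  51.  70.] -> [ 2.1 -1.3 89.2] [0.003 0.005 0.007]
[585.  52.  12.] -> [  2.4  -1.5 149.2] [0.003 0.005 0.007]
```

View pics/w1.png

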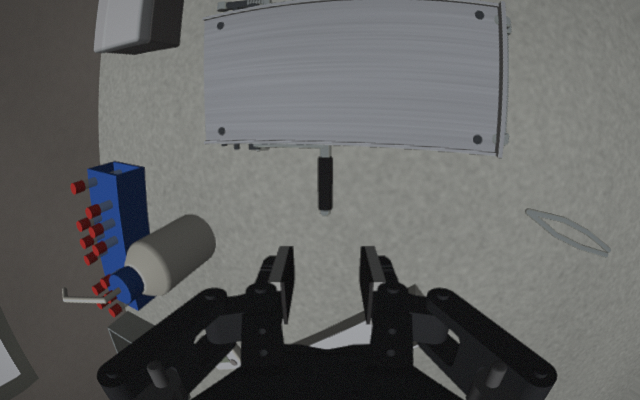

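The wrist view shows the grip sleeve at column 325, rows 157–210. My target projects to (326,189), so it lands on the sleeve. The finger gap is centred on the same column.

Emit:
servo_tool:
  rows:
    - [[34,2,-1,60,0,0,0],[34,2,-1,110,0,0,0],[34,2,-1,135,0,0,0],[34,2,-1,149,0,0,0],[34,2,-1,149,0,0,0],[5,2,-1,149,0,0,0],[5,2,-1,149,0,0,0],[5,2,-1,149,0,0,0]]

```text
clock: 6.15
position: [585.5, 52.2, 12.2]
ee_rot: [0.742, -0.659, 0.08, -0.094]
contact_force: [-2.3, -0.5, 2.8]
gripper_width: 11.7
grasp_force: 58.6
```

Run:
```python
from h import *
st()
s=arm.read_state();R0=Ro.from_quat(s["ee_rot"]);zt=R0.apply([0,0,1])
P0=s["position"];G0=P0-17*zt; print("grip est",G0)
piv=np.array([G0[0],G0[1],28])+70*ex
for q in np.arange(.1,1.85,.1).tolist():
    a=.25-.5*q
    z=np.sin(a)*ex-np.cos(a)*ez
    T=piv-70*np.cos(q)*ex+70*np.sin(q)*ez+17*z
    y=ex-(ex@z)*z;y/=np.linalg.norm(y);yt=R0.apply([0,1,0]);y*=np.sign(y@yt)
    r=(R0.inv()*Ro.from_matrix(np.c_[np.cross(y,z),y,z])).as_rotvec()
    print(round(q,1),R0.inv().apply(T-P0).round(1),r.round(3))
```

```text
t 6.15 pos [585.5  52.2  12.2] q [ 0.7417 -0.6594  0.0801 -0.0935] F [-2.3 -0.5  2.8] w 11.7 g 58.6 j [ 0.39  0.49 -0.62  0.27 -0.23 -0.52]
grip est [581.37302052  51.6261908   28.63593116]
0.1 [ 0.  -1.1 -6.1] [-0.047  0.004 -0.001]
0.2 [  0.   -3.  -12.6] [-0.097  0.004 -0.001]
0.3 [ -0.   -5.4 -18.9] [-0.147  0.004 -0.001]
0.4 [ -0.   -8.5 -24.8] [-0.197  0.004 -0.001]
0.5 [ -0.1 -12.2 -30.3] [-0.247  0.004 -0.001]
0.6 [ -0.1 -16.4 -35.5] [-0.297  0.004 -0.001]
0.7 [ -0.1 -21.  -40.1] [-0.347  0.004 -0.   ]
0.8 [ -0.1 -26.1 -44.2] [-0.397  0.004 -0.   ]
0.9 [ -0.2 -31.6 -47.7] [-0.447  0.004 -0.   ]
1.0 [ -0.2 -37.3 -50.7] [-0.497  0.005 -0.   ]
1.1 [ -0.2 -43.3 -53. ] [-0.547  0.005 -0.   ]
1.2 [ -0.2 -49.5 -54.7] [-0.597  0.005  0.   ]
1.3 [ -0.2 -55.8 -55.7] [-0.647  0.005  0.   ]
1.4 [ -0.2 -62.1 -56. ] [-0.697  0.005  0.   ]
1.5 [ -0.2 -68.4 -55.7] [-0.747  0.005  0.   ]
1.6 [ -0.3 -74.6 -54.7] [-0.797  0.005  0.001]
1.7 [ -0.3 -80.7 -53.1] [-0.847  0.005  0.001]
1.8 [ -0.3 -86.5 -50.9] [-0.897  0.005  0.001]
```

Emit:
servo_tool:
  rows:
    - [[5,0,-1,-6,-0.05,0,0],[5,0,-3,-13,-0.1,0,0],[5,0,-5.5,-19,-0.15,0,0],[5,0,-8.5,-25,-0.2,0,0],[5,0,-12,-30,-0.25,0,0],[5,0,-16.5,-35.5,-0.3,0,0],[5,0,-21,-40,-0.35,0,0],[5,0,-26,-44,-0.4,0,0],[5,0,-31.5,-48,-0.45,0,0],[5,0,-37.5,-51,-0.5,0,0]]

```text
clock: 7.4
position: [600.7, 54.1, 66.2]
ee_rot: [0.74, -0.658, -0.094, 0.102]
contact_force: [-11.3, 0.1, -6.5]
gripper_width: 11.7
grasp_force: 58.3
```

```bash
cat > arc.py <<'E'
from h import *
st()
s=arm.read_state();R0=Ro.from_quat(s["ee_rot"]);P0=s["position"]
G0=P0-17*R0.apply([0,0,1]);piv=np.array([581.4,51.6,28])+70*ex
d=G0-piv;print("r",np.hypot(d@ex,d[2]),"q now",np.arctan2(d[2],-d@ex),"side",d@ey)
for q in (1.1,1.2,1.3,1.4,1.5,1.6,1.7,1.75,1.8):
    a=.25-.5*q;z=np.sin(a)*ex-np.cos(a)*ez
    T=piv-70*np.cos(q)*ex+70*np.sin(q)*ez+17*z
    y=ex-(ex@z)*z;y/=np.linalg.norm(y);y*=np.sign(y@R0.apply([0,1,0]))
    print(q,R0.inv().apply(T-P0).round(1),(R0.inv()*Ro.from_matrix(np.c_[np.cross(y,z),y,z])).as_rotvec().round(3))
E
python3 arc.py
```

```text
t 7.4 pos [600.7  54.1  66.2] q [ 0.7399 -0.6584 -0.0937  0.1017] F [-11.3   0.1  -6.5] w 11.7 g 58.3 j [ 0.33  0.64 -0.01 -0.07 -1.2  -0.18]
r 71.35249706859342 q now 0.8713245649895284 side 0.08995679331889299
1.1 [  0.1 -11.1 -11.4] [-0.023  0.005 -0.001]
1.2 [  0.1 -15.6 -15.9] [-0.073  0.005 -0.001]
1.3 [  0.1 -20.6 -19.9] [-0.123  0.005 -0.001]
1.4 [  0.  -25.9 -23.4] [-0.173  0.005 -0.   ]
1.5 [  0.  -31.5 -26.3] [-0.223  0.005 -0.   ]
1.6 [ -0.  -37.4 -28.6] [-0.273  0.005 -0.   ]
1.7 [ -0.  -43.4 -30.2] [-0.323  0.005  0.   ]
1.75 [ -0.  -46.5 -30.7] [-0.348  0.005  0.   ]
1.8 [ -0.  -49.6 -31.2] [-0.373  0.005  0.   ]
```

Emit:
servo_tool:
  rows:
    - [[5,0,-4,-5,-0.05,0,0],[5,0,-8.5,-9.5,-0.1,0,0],[5,0,-13.5,-13.5,-0.15,0,0],[5,0,-19,-17,-0.2,0,0],[5,0,-24.5,-20,-0.25,0,0],[5,0,-30.5,-22.5,-0.3,0,0],[5,0,-36.5,-24,-0.35,0,0],[5,0,-42.5,-25,-0.4,0,0],[5,0,-46,-25,-0.42,0,0],[5,0,-46,-25,-0.42,0,0]]

```text
clock: 8.65
position: [656.1, 61.0, 88.1]
ee_rot: [0.705, -0.624, -0.225, 0.251]
contact_force: [-9.4, 3.9, 17.0]
gripper_width: 11.6
grasp_force: 58.7
```

```bash
python3 arc.py
```

```text
t 8.65 pos [656.1  61.   88.1] q [ 0.7052 -0.6239 -0.2246  0.2511] F [-9.4  3.9 17. ] w 11.6 g 58.7 j [ 0.29  0.93  0.52 -0.11 -1.85 -0.16]
r 74.9858908447428 q now 1.7863441217444744 side 0.5332030663476233
1.1 [ 0.5 23.6 37.5] [0.387 0.002 0.004]
1.2 [ 0.5 21.3 31.5] [0.337 0.002 0.004]
1.3 [ 0.5 18.4 25.8] [0.287 0.002 0.004]
1.4 [ 0.5 14.9 20.5] [0.237 0.001 0.004]
1.5 [ 0.5 10.9 15.7] [0.187 0.001 0.004]
1.6 [ 0.5  6.4 11.3] [0.137 0.001 0.004]
1.7 [0.5 1.5 7.4] [0.087 0.001 0.004]
1.75 [ 0.6 -1.1  5.6] [0.062 0.001 0.004]
1.8 [ 0.6 -3.7  4. ] [0.037 0.001 0.005]
```

Emit:
servo_tool:
  rows:
    - [[34,0,0,0,0,0,0],[34,0,0,0,0,0,0],[34,0,0,0,0,0,0],[34,0,0,-40,0,0,0],[34,0,0,-80,0,0,0],[34,0,0,-110,0,0,0],[34,0,0,-110,0.3,0,0],[34,0,0,-110,0.6,0,0],[34,0,0,-110,0.66,0,0]]

```text
clock: 9.78
position: [728.8, 68.2, 168.0]
ee_rot: [0.747, -0.663, -0.036, 0.038]
contact_force: [-0.9, 0.1, -0.1]
gripper_width: 33.9
grasp_force: 0.0
```

Run:
```python
from h import *
st()
im=np.vstack([arm.get_image("scene")[110:290,190:540],arm.get_image("top")[120:300,120:470]])
cv2.imwrite("pics/s2.png",cv2.resize(im,None,fx=1.65,fy=1.65,interpolation=cv2.INTER_CUBIC)[:,:,::-1])
```

```text
t 9.78 pos [728.8  68.2 168. ] q [ 0.7466 -0.6632 -0.0363  0.0379] F [-0.9  0.1 -0.1] w 33.9 g 0.0 j [ 0.3   0.67  0.33 -0.02 -1.34 -0.18]
```

View pics/s2.png

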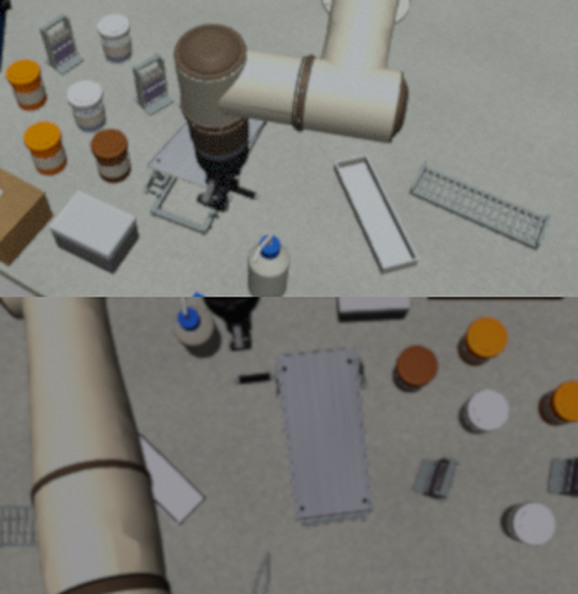

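Run:
```python
from h import *
im=cv2.cvtColor(arm.get_image("top"),cv2.COLOR_RGB2BGR)
lab=cv2.cvtColor(im,cv2.COLOR_BGR2LAB).astype(int)
print(lab[200,318],lab[280,230])
m=((lab[:,:,2]<125)).astype('u1');M=np.zeros_like(m);M[140:265,280:352]=m[140:265,280:352]
M=cv2.morphologyEx(M,cv2.MORPH_OPEN,np.ones((5,5)))
c=max(cv2.findContours(M,0,1)[0],key=cv2.contourArea);h=cv2.convexHull(c)
q=cv2.approxPolyN(h,4)[0] if hasattr(cv2,"approxPolyN") else None
print(q,cv2.contourArea(h))
for u,v in q: print((u,v),at("top",u,v,39 if v>220 else 113).round(0))
n=np.array([-.728,.685,0]);plan([((650,68,250),),((530,200,250),n),((530,248,200),n)])
```

```text
[122 130 124] [126 127 130]
[[343 247]
 [300 253]
 [288 157]
 [334 151]] 4275.0
(np.int32(343), np.int32(247)) [ 458. -130.   39.]
(np.int32(300), np.int32(253)) [442. -12.  39.]
(np.int32(288), np.int32(157)) [692.  18. 113.]
(np.int32(334), np.int32(151)) [ 708. -102.  113.]
[650  68 250] -> [ -9.5  83.1 -71.9] []
[530 200 250] -> [-154.7  186.   -59.6] [ 0.109 -0.046  0.872]
[530 248 200] -> [-202.2  174.6  -10.4] [ 0.109 -0.046  0.872]
```

Emit:
servo_tool:
  rows:
    - [[34,0,20,-72,0,0,0],[34,-9,83,-72,0,0,0],[85,-9,83,-72,0,0,0],[85,-155,186,-60,0.1,-0.05,0.87],[85,-155,186,-60,0.1,-0.05,0.87],[85,-155,186,-60,0.1,-0.05,0.87],[85,-200,175,-10,0.1,-0.05,0.87],[85,-202,175,-10,0.1,-0.05,0.87],[85,-202,175,-10,0.1,-0.05,0.87],[85,-202,175,-10,0.1,-0.05,0.87]]

```text
clock: 11.18
position: [533.6, 248.7, 198.7]
ee_rot: [-0.398, 0.917, 0.004, -0.001]
contact_force: [-0.4, -0.8, 0.2]
gripper_width: 85.2
grasp_force: 0.0
```

Run:
```python
from h import *
st()
p=arm.camera_params("wrist");im=arm.get_image("wrist")
np.savez("w2.npz",im=im,R=p["R"],t=p["t"],K=p["intrinsics"])
cv2.imwrite("pics/w2.png",im[:,:,::-1])
t=np.array([.685,.728,0])
for k in(-115,0,115):print(proj("wrist",np.array([530,248,24])+k*t,p))
```

```text
t 11.18 pos [533.6 248.7 198.7] q [-3.982e-01  9.173e-01  4.100e-03 -7.000e-04] F [-0.4 -0.8  0.2] w 85.2 g 0.0 j [ 0.71  0.35 -0.13 -0.01 -1.09 -1.45]
[327.91301779  66.76205167]
[327.46278211 177.79157722]
[327.01828381 273.43584726]
```

View pics/w2.png

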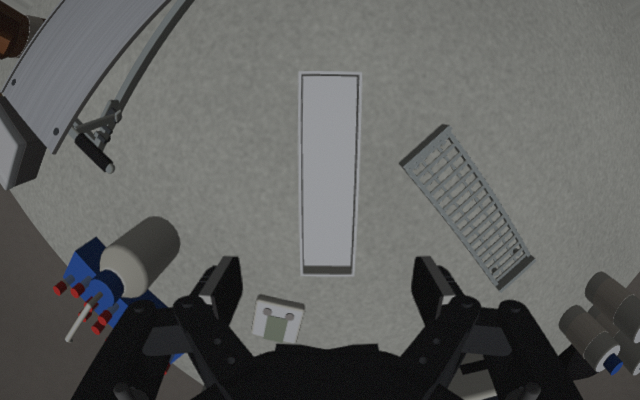

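Tray rim corners in the wrist view are (298,72), (362,72), (355,276) and (302,275). The grid's end-stop corners are about (401,163), (448,125), (534,259) and (500,289).

Run:
```python
from h import *
d=np.load("w2.npz");p=dict(R=d["R"],t=d["t"],intrinsics=d["K"])
C=np.array([at("wrist",u,v,24,p) for u,v in((298,72),(362,72),(355,276),(302,275))]);print(C.round(0),"mid",C.mean(0))
a=(C[2]+C[3]-C[0]-C[1])/2;print("len",np.linalg.norm(a),"yaw",np.arctan2(a[1],a[0]),"w",np.linalg.norm(C[0]-C[1]),np.linalg.norm(C[2]-C[3]))
G=np.array([at("wrist",u,v,33,p) for u,v in((401,163),(448,125),(534,259),(500,289))]);print(G.round(0),G.mean(0))
b=(G[2]+G[3]-G[0]-G[1])/2;print("len",np.linalg.norm(b),np.arctan2(b[1],b[0]))
m=C.mean(0);n=np.array([-a[1],a[0],0])
plan([((m[0],m[1],100),n),((m[0],m[1],5),n)])
```

```text
[[477. 148.  24.]
 [430. 191.  24.]
 [587. 357.  24.]
 [632. 313.  24.]] mid [531.30993135 252.31020535  24.        ]
len 228.0800044459684 yaw 0.8143925167700196 w 64.11354962853494 62.91581057222264
[[462. 286.  33.]
 [398. 290.  33.]
 [398. 516.  33.]
 [460. 515.  33.]] [429.5544962  401.62967741  33.        ]
len 227.27877055322247 1.5758079216049758
[531. 252. 100.] -> [-1.   3.5 99. ] [0.008 0.002 0.004]
[531. 252.   5.] -> [ -0.8   2.7 194. ] [0.008 0.002 0.004]
```

Emit:
servo_tool:
  rows:
    - [[85,-1,3.5,60,0.008,0,0.004],[85,-1,3.5,120,0.008,0,0.004],[85,-1,3,170,0.008,0,0.004],[85,-1,3,194,0.008,0,0.004],[85,-1,3,194,0.008,0,0.004],[50,-1,3,194,0.008,0,0.004],[50,-1,3,194,0.008,0,0.004],[50,-1,3,194,0.008,0,0.004],[50,-1,3,194,0.008,0,0.004]]

```text
clock: 12.35
position: [531.5, 253.4, 6.9]
ee_rot: [-0.396, 0.918, 0.001, 0.003]
contact_force: [0.8, -0.4, 6.8]
gripper_width: 62.3
grasp_force: 68.1
```

Emit:
servo_tool:
  rows:
    - [[50,0,0,-20,0,0,0],[50,0,0,-60,0,0,0],[50,0,0,-120,0,0,0],[50,0,0,-180,0,0,0],[50,0,0,-220,0,0,0],[50,0,0,-220,0,0,0]]

```text
clock: 13.1
position: [530.9, 253.3, 229.0]
ee_rot: [-0.396, 0.918, 0.002, 0.005]
contact_force: [-0.8, 0.1, -2.6]
gripper_width: 62.6
grasp_force: 67.2
```

```bash
cat >> h.py <<'E'
def deckframe(a=.28):
    xd=np.cos(a)*ex+np.sin(a)*ez;zd=-np.sin(a)*ex+np.cos(a)*ez
    return np.array([575,-58,76.]),xd,zd
E
python3 - <<'E'
from h import *
st()
D,xd,zd=deckframe()
plan([((560,100,230),),(D+130*zd,ey,-zd),(D+60*zd,ey,-zd),(D+8*zd,ey,-zd),(D+5*zd,ey,-zd)])
E
```

```text
t 13.1 pos [530.9 253.3 229. ] q [-0.3959  0.9183  0.0016  0.005 ] F [-0.8  0.1 -2.6] w 62.6 g 67.2 j [ 0.72  0.32 -0.1  -0.   -1.14 -1.48]
[560 100 230] -> [  91.5 -126.4   -1.8] []
[539. -62. 201.] -> [ 223.9 -222.7   26. ] [ 0.1   -0.258  0.691]
[559. -60. 134.] -> [ 209.8 -235.1   93.4] [ 0.1   -0.258  0.691]
[573. -58.  84.] -> [ 199.3 -244.2  143.5] [ 0.1   -0.258  0.691]
[574. -58.  81.] -> [ 198.7 -244.8  146.4] [ 0.1   -0.258  0.691]
```

Emit:
servo_tool:
  rows:
    - [[50,60,-80,-2,0,0,0],[50,92,-126,-2,0.03,-0.08,0.2],[50,140,-160,10,0.06,-0.16,0.4],[50,200,-210,20,0.1,-0.258,0.69],[50,224,-223,26,0.1,-0.258,0.69],[50,224,-223,26,0.1,-0.258,0.69],[50,224,-223,26,0.1,-0.258,0.69],[50,210,-235,93,0.1,-0.258,0.69],[50,210,-235,93,0.1,-0.258,0.69],[50,210,-235,93,0.1,-0.258,0.69]]

```text
clock: 14.35
position: [557.1, -60.7, 131.2]
ee_rot: [-0.06, 0.989, 0.005, 0.135]
contact_force: [0.7, 0.2, -1.2]
gripper_width: 62.2
grasp_force: 67.3
```

Run:
```python
from h import *
st()
D,xd,zd=deckframe()
plan([(D+60*zd,ey,-zd),(D+20*zd,ey,-zd),(D+9*zd,ey,-zd),(D+6*zd,ey,-zd)])
im=np.vstack([arm.get_image("scene")[110:290,240:540],arm.get_image("top")[120:300,180:480]])
p=arm.camera_params("wrist");w=arm.get_image("wrist")
cv2.imwrite("pics/s3.png",np.hstack([im,cv2.resize(w,None,fx=.78,fy=.9)[:360]])[:,:,::-1])
```

```text
t 14.35 pos [557.1 -60.7 131.2] q [-0.0602  0.989   0.0054  0.1353] F [ 0.7  0.2 -1.2] w 62.2 g 67.3 j [ 0.19  0.26 -0.51  0.05 -0.53 -1.68]
[559. -60. 134.] -> [-2.1  0.5 -1.9] [-0.005 -0.008  0.004]
[570. -59.  95.] -> [-2.5  0.7 38.1] [-0.005 -0.008  0.004]
[573. -58.  85.] -> [-2.6  0.8 49.1] [-0.005 -0.008  0.004]
[573. -58.  82.] -> [-2.6  0.8 52.1] [-0.005 -0.008  0.004]
```

View pics/s3.png

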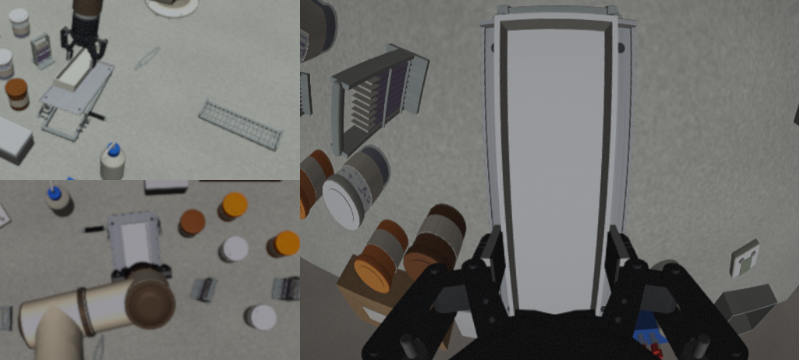

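The tray is held level with the deck and centred over it, with the deck edges at columns 484 and 631 and the tray edges at 495 and 618. I'm lowering it now.

Emit:
servo_tool:
  rows:
    - [[50,-2.5,0.5,20,0,-0.008,0],[50,-2.5,0.5,36,0,-0.008,0],[50,-2.5,0.5,44,0,-0.008,0],[50,-2.5,0.5,48,0,-0.008,0],[50,-2.5,0.5,50,0,-0.008,0],[50,-2.5,0.5,50,0,-0.008,0]]

```text
clock: 15.25
position: [572.0, -59.6, 84.0]
ee_rot: [-0.059, 0.988, 0.006, 0.14]
contact_force: [-0.5, 0.1, -0.2]
gripper_width: 61.9
grasp_force: 67.5
```

Emit:
servo_tool:
  rows:
    - [[50,0,0,1.5,0,0,0],[50,0,0,3,0,0,0],[50,0,0,3,0,0,0]]

```text
clock: 15.62
position: [572.3, -59.6, 83.6]
ee_rot: [-0.059, 0.988, 0.006, 0.14]
contact_force: [-12.3, 0.7, 19.3]
gripper_width: 61.7
grasp_force: 69.9
```

Emit:
servo_tool:
  rows:
    - [[50,0,0,-2,0,0,0],[85,0,0,-2,0,0,0],[85,0,0,-2,0,0,0],[85,0,0,-2,0,0,0],[85,0,0,-30,0,0,0],[85,0,0,-80,0,0,0],[85,0,0,-130,0,0,0],[85,0,0,-130,0,0,0]]

```text
clock: 16.62
position: [539.1, -62.8, 210.5]
ee_rot: [-0.059, 0.988, 0.006, 0.144]
contact_force: [-0.2, -0.4, -0.9]
gripper_width: 85.0
grasp_force: 0.0
```

Run:
```python
from h import *
st()
p=arm.camera_params("wrist");im=arm.get_image("wrist")
np.savez("w3.npz",im=im,R=p["R"],t=p["t"],K=p["intrinsics"])
cv2.imwrite("pics/w3.png",im[:,:,::-1])
n=np.array([1,0,0]);plan([((500,150,240),n),((430,402,200),n)])
```

```text
t 16.62 pos [539.1 -62.8 210.5] q [-0.0593  0.9877  0.0061  0.1443] F [-0.2 -0.4 -0.9] w 85.0 g 0.0 j [ 0.2   0.13 -0.45  0.04 -0.7  -1.68]
[500 150 240] -> [  2.6 215.7 -35.4] [-0.21   0.229 -1.441]
[430 402 200] -> [ 51.5 474.4  -9.3] [-0.21   0.229 -1.441]
```

View pics/w3.png

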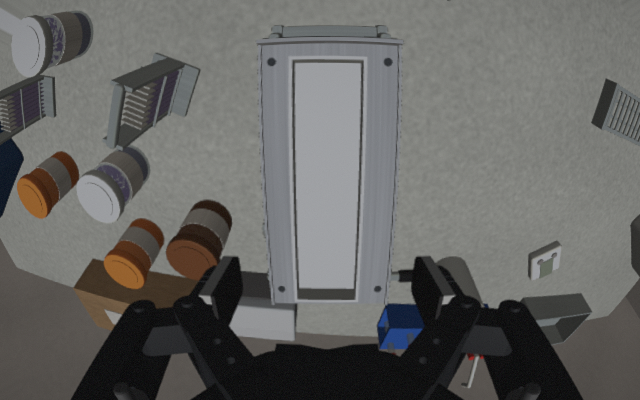

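Run:
```python
from h import *
d=np.load("w3.npz");p=dict(R=d["R"],t=d["t"],intrinsics=d["K"])
D,xd,zd=deckframe()
def atp(u,v,h):
    o,r=ray("wrist",u,v,p);X=o+r*(((D+h*zd-o)@zd)/(r@zd));return np.array([(X-D)@xd,(X-D)@ey])
H=np.array([atp(u,v,0) for u,v in((271,62),(388,62),(376,289),(282,289))]);print("holes",H.round(1),H.mean(0))
C=np.array([atp(u,v,24) for u,v in((289,57),(367,57),(360,301),(295,301))]);print("tray",C.round(1),C.mean(0))
a=C[2]+C[3]-C[0]-C[1];print("tray ang",a[1]/a[0],np.linalg.norm(a)/2); b=H[2]+H[3]-H[0]-H[1];print("deck ang",b[1]/b[0])
```

```text
holes [[-115.6  -50.8]
 [-116.1   53.6]
 [ 114.9   53.2]
 [ 115.3  -49.1]] [-0.38445981  1.76113076]
tray [[-115.8  -31.5]
 [-116.    31.7]
 [ 113.1   33.4]
 [ 113.5  -32.5]] [-1.29895559  0.26498835]
tray ang 0.0017250492418970438 229.21478536465065
deck ang 0.002767885041158262
```

Emit:
servo_tool:
  rows:
    - [[85,2,100,-35,0,0,0],[85,2,160,-35,-0.1,0.1,-0.6],[85,3,216,-35,-0.21,0.23,-1.44],[85,20,330,-35,-0.21,0.23,-1.44],[85,51,474,-10,-0.21,0.23,-1.44],[85,51,474,-10,-0.21,0.23,-1.44],[85,51,474,-10,-0.21,0.23,-1.44],[85,51,474,-10,-0.21,0.23,-1.44],[85,51,474,-10,-0.21,0.23,-1.44],[85,51,474,-10,-0.21,0.23,-1.44]]

```text
clock: 17.92
position: [429.3, 401.8, 196.2]
ee_rot: [-0.706, 0.708, 0.001, -0.004]
contact_force: [0.6, 0.4, -0.0]
gripper_width: 84.9
grasp_force: 0.0
```

Run:
```python
from h import *
st()
p=arm.camera_params("wrist");im=arm.get_image("wrist")
np.savez("w4.npz",im=im,R=p["R"],t=p["t"],K=p["intrinsics"])
cv2.imwrite("pics/w4.png",im[:,:,::-1])
```

```text
t 17.93 pos [429.3 401.8 196.2] q [-0.7063  0.7079  0.0008 -0.0041] F [ 0.6  0.4 -0. ] w 84.9 g 0.0 j [ 1.03  0.35 -0.13 -0.   -1.09 -1.03]
```

View pics/w4.png

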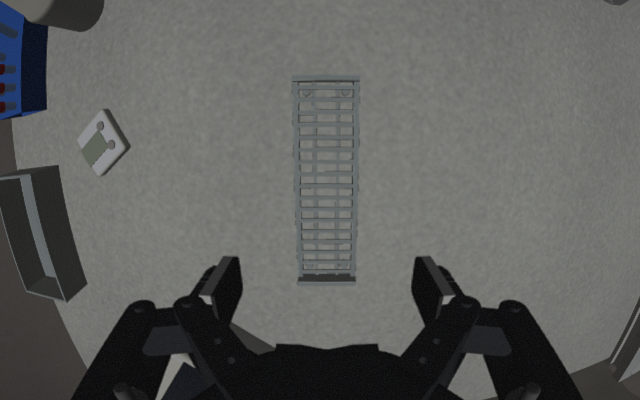

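The tray lies on the deck at (-1.3, 0.3) mm, with no measurable skew. The grid's end stops run from (292,76)–(361,76) to (297,284)–(355,284), with the rails at columns 295 and 357 at row 180.

Run:
```python
from h import *
d=np.load("w4.npz");p=dict(R=d["R"],t=d["t"],intrinsics=d["K"])
C=np.array([at("wrist",u,v,33,p) for u,v in((292,76),(361,76),(355,284),(297,284))]);print(C.round(1),C.mean(0))
a=(C[2]+C[3]-C[0]-C[1])/2;print(np.linalg.norm(a),np.arctan2(a[1],a[0]))
for u in(295,357):print(at("wrist",u,180,21,p))
m=C.mean(0);n=np.array([a[1],-a[0],0]);
plan([((m[0],m[1],100),n),((m[0],m[1],8),n)])
```

```text
[[462.  292.6  33. ]
 [395.2 292.7  33. ]
 [396.1 519.9  33. ]
 [463.3 519.5  33. ]] [429.14876716 406.13361252  33.        ]
227.04721007408554 1.5659726240324192
[461.98876701 399.60983633  21.        ]
[396.60179498 399.86316585  21.        ]
[429. 406. 100.] -> [-5.3 -0.4 96.8] [ 0.006 -0.004  0.001]
[429. 406.   8.] -> [ -5.7  -1.  188.8] [ 0.006 -0.004  0.001]
```

Emit:
servo_tool:
  rows:
    - [[85,-3,-0.5,60,0.006,-0.004,0],[85,-3,-0.5,120,0.006,-0.004,0],[85,-3.5,-1,165,0.006,-0.004,0],[85,-3.5,-1,187,0.006,-0.004,0],[85,-3.5,-1,187,0.006,-0.004,0],[55,-3.5,-1,187,0.006,-0.004,0],[55,-3.5,-1,187,0.006,-0.004,0],[55,-3.5,-1,187,0.006,-0.004,0],[55,-3.5,-1,187,0.006,-0.004,0]]

```text
clock: 19.1
position: [431.6, 405.9, 16.6]
ee_rot: [0.707, -0.707, -0.0, -0.005]
contact_force: [-1.2, -3.6, 13.0]
gripper_width: 55.3
grasp_force: 6.6
```

Emit:
servo_tool:
  rows:
    - [[55,0,0,-20,0,0,0],[55,0,0,-60,0,0,0],[55,0,0,-120,0,0,0],[55,0,0,-180,0,0,0],[55,0,0,-220,0,0,0],[55,0,0,-220,0,0,0]]

```text
clock: 19.85
position: [430.9, 405.7, 238.4]
ee_rot: [-0.707, 0.708, 0.001, 0.008]
contact_force: [0.1, -0.2, 0.0]
gripper_width: 55.0
grasp_force: 0.0
```

Run:
```python
from h import *
st()
D,xd,zd=deckframe();T=D-1.3*xd+.3*ey
plan([((490,200,230),),(T+150*zd,ey,-zd),(T+85*zd,ey,-zd)])
```

```text
t 19.85 pos [430.9 405.7 238.4] q [-0.7066  0.7075  0.0014  0.0077] F [ 0.1 -0.2  0. ] w 55.0 g 0.0 j [ 1.03  0.32 -0.08  0.   -1.16 -1.03]
[490 200 230] -> [205.7 -59.3   6.3] []
[533. -63. 220.] -> [ 468.5 -102.1   13.5] [ 0.205 -0.212  1.44 ]
[550. -61. 157.] -> [ 467.1 -119.4   76.1] [ 0.205 -0.212  1.44 ]
```

Run:
```python
from h import *
p=arm.camera_params("wrist");im=arm.get_image("wrist")
np.savez("w5.npz",im=im,R=p["R"],t=p["t"],K=p["intrinsics"])
cv2.imwrite("pics/w5.png",im[:,:,::-1])
```

```text
(no output)
```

View pics/w5.png

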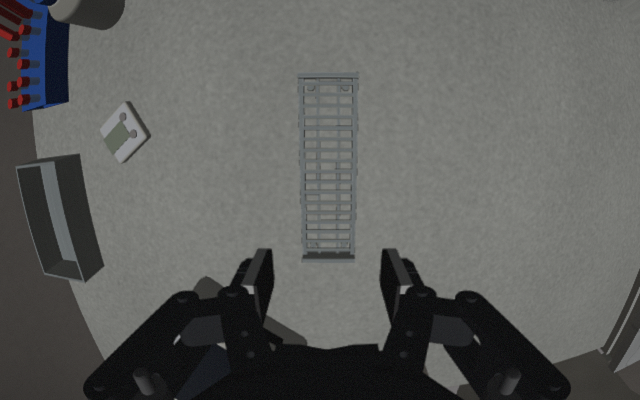

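The fingers rode over the frame because their tips stand back when open, and the grid hasn't moved. In this view the end stops run (298,74)–(358,74) to (302,262)–(354,262).

Run:
```python
from h import *
d=np.load("w5.npz");p=dict(R=d["R"],t=d["t"],intrinsics=d["K"])
C=np.array([at("wrist",u,v,33,p) for u,v in((298,74),(358,74),(354,262),(302,262))]);print(C.round(1),C.mean(0))
a=(C[2]+C[3]-C[0]-C[1])/2;print(np.linalg.norm(a),np.arctan2(a[1],a[0]))
m=C.mean(0);n=np.array([0,1,0]);n=np.array([a[1],-a[0],0])
plan([((m[0],m[1],60),n),((m[0],m[1],-3),n)])
```

```text
[[464.4 293.5  33. ]
 [398.8 293.5  33. ]
 [398.4 521.5  33. ]
 [464.8 521.7  33. ]] [431.63129567 407.56398479  33.        ]
228.13091480774582 1.5706908174296172
[432. 408.  60.] -> [ -1.4  -0.9 175.4] [-0.005  0.009 -0.002]
[432. 408.  -3.] -> [ -0.9  -0.6 238.4] [-0.005  0.009 -0.002]
```

Emit:
servo_tool:
  rows:
    - [[85,-0.5,-0.5,60,0,0.009,0],[85,-0.5,-0.5,120,0,0.009,0],[85,-0.5,-0.5,180,0,0.009,0],[85,-0.5,-0.5,220,0,0.009,0],[85,-0.5,-0.5,239,0,0.009,0],[85,-0.5,-0.5,239,0,0.009,0],[58,-0.5,-0.5,239,0,0.009,0],[58,-0.5,-0.5,239,0,0.009,0],[58,-0.5,-0.5,239,0,0.009,0],[58,-0.5,-0.5,239,0,0.009,0]]

```text
clock: 21.15
position: [430.8, 405.9, -5.9]
ee_rot: [-0.707, 0.707, -0.003, -0.001]
contact_force: [-1.6, 0.2, 6.5]
gripper_width: 66.8
grasp_force: 67.8
```

Emit:
servo_tool:
  rows:
    - [[58,0,0,-20,0,0,0],[58,0,0,-60,0,0,0],[58,0,0,-120,0,0,0],[58,0,0,-180,0,0,0],[58,0,0,-240,0,0,0],[58,0,0,-240,0,0,0]]

```text
clock: 21.9
position: [431.5, 408.8, 238.4]
ee_rot: [-0.707, 0.707, -0.002, 0.004]
contact_force: [-1.0, -0.1, -3.0]
gripper_width: 66.7
grasp_force: 68.6
```

Run:
```python
from h import *
st()
D,xd,zd=deckframe();T=D-1.3*xd+.3*ey
plan([((490,200,230),),(T+150*zd,ey,-zd),(T+70*zd,ey,-zd)])
```

```text
t 21.9 pos [431.5 408.8 238.4] q [-0.7069  0.7073 -0.0018  0.004 ] F [-1.  -0.1 -3. ] w 66.7 g 68.6 j [ 1.03  0.32 -0.07  0.01 -1.17 -1.04]
[490 200 230] -> [208.8 -58.6   8.2] []
[533. -63. 220.] -> [ 471.5 -101.2   18. ] [ 0.199 -0.22   1.442]
[555. -60. 143.] -> [ 469.1 -122.6   95. ] [ 0.199 -0.22   1.442]
```

Emit:
servo_tool:
  rows:
    - [[58,100,-30,4,0,0,0],[58,209,-59,8,0,0,0.3],[58,209,-59,8,0.05,-0.05,0.5],[58,300,-75,10,0.1,-0.11,0.8],[58,380,-90,12,0.15,-0.17,1.1],[58,471,-101,18,0.2,-0.22,1.442],[58,471,-101,18,0.2,-0.22,1.442],[58,471,-101,18,0.2,-0.22,1.442],[58,471,-101,18,0.2,-0.22,1.442],[58,471,-101,18,0.2,-0.22,1.442]]

```text
clock: 23.15
position: [528.1, -65.1, 215.4]
ee_rot: [-0.059, 0.989, 0.003, 0.133]
contact_force: [0.3, 0.0, -3.2]
gripper_width: 66.6
grasp_force: 68.6
```

Run:
```python
from h import *
st()
D,xd,zd=deckframe();T=D-1.3*xd+.3*ey
plan([(T+70*zd,ey,-zd),(T+45*zd,ey,-zd)])
```

```text
t 23.15 pos [528.1 -65.1 215.4] q [-0.0592  0.9893  0.003   0.133 ] F [ 0.3  0.  -3.2] w 66.6 g 68.6 j [ 0.2   0.12 -0.45  0.05 -0.74 -1.68]
[555. -60. 143.] -> [-6.8  2.6 77. ] [-0.009 -0.013  0.003]
[561. -59. 119.] -> [ -7.2   2.8 102. ] [-0.009 -0.013  0.003]
```

Emit:
servo_tool:
  rows:
    - [[58,-4,1.5,40,-0.009,-0.013,0],[58,-7,2.5,80,-0.009,-0.013,0],[58,-7,3,105,-0.009,-0.013,0],[58,-7,3,115,-0.009,-0.013,0],[58,-7,3,115,-0.009,-0.013,0],[58,-7,3,115,-0.009,-0.013,0]]

```text
clock: 23.9
position: [568.3, -57.8, 110.2]
ee_rot: [-0.06, 0.988, 0.008, 0.143]
contact_force: [0.7, 0.7, -2.8]
gripper_width: 66.9
grasp_force: 68.5
```

Run:
```python
from h import *
st()
p=arm.camera_params("wrist");im=arm.get_image("wrist")
np.savez("w6.npz",im=im,R=p["R"],t=p["t"],K=p["intrinsics"])
cv2.imwrite("pics/w6.png",cv2.resize(im[20:340,190:460],None,fx=1.8,fy=1.8)[:,:,::-1])
```

```text
t 23.9 pos [568.3 -57.8 110.2] q [-0.0601  0.9879  0.008   0.143 ] F [ 0.7  0.7 -2.8] w 66.9 g 68.5 j [ 0.19  0.3  -0.52  0.05 -0.46 -1.68]
```

View pics/w6.png

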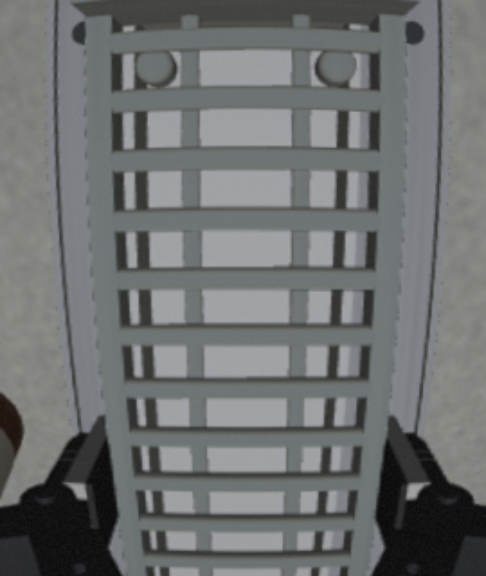

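Run:
```python
from h import *
d=np.load("w6.npz");p=dict(R=d["R"],t=d["t"],intrinsics=d["K"])
s=arm.read_state();R0=Ro.from_quat(s["ee_rot"]);P=s["position"];D,xd,zd=deckframe();T=D-1.3*xd+.3*ey
z=R0.apply([0,0,1]);print("tilt err",(z@xd).round(4),(z@ey).round(4),"yt",R0.apply([0,1,0])@xd)
print("TCP rel T",[(P-T)@k for k in(xd,ey,zd)])
def atp(u,v,h):
    o,r=ray("wrist",u,v,p);X=o+r*(((P-h*z-o)@z)/(r@z));return np.array([(X-P)@xd,(X-P)@ey]).round(1)
for h in(10,15,21,27):print(h,atp(276.1,57.2,h),atp(376.7,57.2,h))
g=cv2.cvtColor(d["im"],cv2.COLOR_RGB2GRAY);print(g[0:60,326])
cv2.imwrite("pics/w6b.png",cv2.resize(d["im"][0:90,200:450],None,fx=3,fy=3)[:,:,::-1])
```

```text
tilt err 0.0078 -0.0004 yt -0.0031611730813319115
TCP rel T [np.float64(4.4079463749712735), np.float64(0.5857856086112527), np.float64(34.933875082011646)]
10 [-98.8 -21.1] [-99.  21.]
15 [-98.  -20.3] [-98.2  20.2]
21 [-97.1 -19.3] [-97.2  19.2]
27 [-96.1 -18.3] [-96.2  18.3]
[115 108 112 110 110 109 108 110 110 110 111 110 111 110 112 101  73  68
  68  66  71  69  69  69  66  67  68  67  68  67  68  71  75  76  73  99
 110 111 109 112 111 111 112 112 112 109 100 126 155 159 159 158 157 158
 159 157 158 159 158 159]
```

View pics/w6b.png

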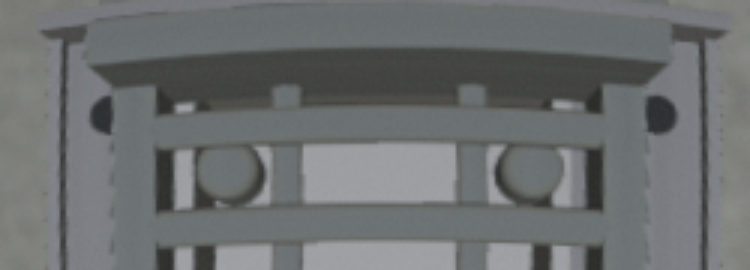

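Emit:
servo_tool:
  rows:
    - [[58,6,-1,0,0,0.008,0],[58,6,-1,5,0,0.008,0],[58,6,-1,9,0,0.008,0],[58,6,-1,12,0,0.008,0],[58,6,-1,15,0,0.008,0],[58,6,-1,18,0,0.008,0],[58,6,-1,18,0,0.008,0]]

```text
clock: 24.82
position: [567.1, -59.2, 89.8]
ee_rot: [-0.06, 0.989, 0.008, 0.138]
contact_force: [0.3, -0.5, -2.2]
gripper_width: 67.0
grasp_force: 68.6
```

Emit:
servo_tool:
  rows:
    - [[58,0,0,2,0,0,0],[58,0,0,4,0,0,0],[58,0,0,5.5,0,0,0],[58,0,0,5.5,0,0,0]]

```text
clock: 25.32
position: [568.5, -59.0, 85.3]
ee_rot: [-0.06, 0.989, 0.008, 0.138]
contact_force: [-2.9, 0.3, 2.2]
gripper_width: 66.8
grasp_force: 69.2
```

Emit:
servo_tool:
  rows:
    - [[58,0,0,1,0,0,0],[58,0,0,2,0,0,0],[58,0,0,2,0,0,0]]

```text
clock: 25.7
position: [568.6, -59.1, 85.2]
ee_rot: [-0.06, 0.989, 0.008, 0.138]
contact_force: [-11.5, 2.3, 16.5]
gripper_width: 66.7
grasp_force: 71.1
```

Rigid contact. I'll back off slightly, release, retract and look.

Emit:
servo_tool:
  rows:
    - [[58,0,0,-2,0,0,0],[85,0,0,-2,0,0,0],[85,0,0,-2,0,0,0],[85,0,0,-2,0,0,0],[85,0,0,-30,0,0,0],[85,0,0,-80,0,0,0],[85,0,0,-130,0,0,0],[85,0,0,-130,0,0,0]]

```text
clock: 26.7
position: [535.8, -62.9, 212.9]
ee_rot: [-0.06, 0.988, 0.008, 0.143]
contact_force: [0.5, 0.6, 0.1]
gripper_width: 85.1
grasp_force: 0.0
```

Run:
```python
from h import *
st()
p=arm.camera_params("wrist");im=arm.get_image("wrist")
np.savez("w7.npz",im=im,R=p["R"],t=p["t"],K=p["intrinsics"])
cv2.imwrite("pics/w7.png",im[:,:,::-1])
```

```text
t 26.7 pos [535.8 -62.9 212.9] q [-0.0598  0.9879  0.008   0.1431] F [0.5 0.6 0.1] w 85.1 g 0.0 j [ 0.2   0.13 -0.44  0.03 -0.71 -1.67]
```

View pics/w7.png

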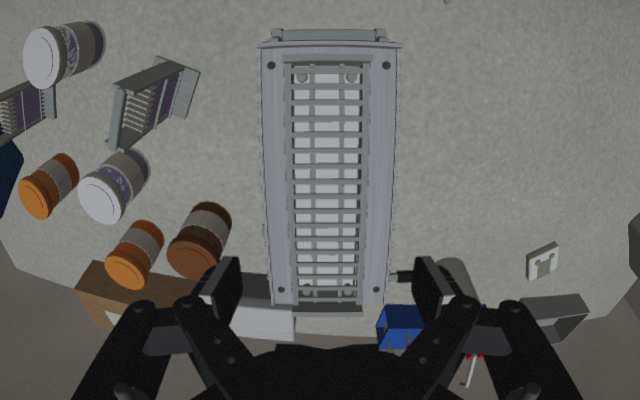

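The grid lies along the tray, with low studs at (302,77) and (351,77) and high studs at (308,291) and (345,291), and both end stops visible. That was my fourteenth picture, so from here I check by numbers only.

Run:
```python
from h import *
d=np.load("w7.npz");p=dict(R=d["R"],t=d["t"],intrinsics=d["K"])
D,xd,zd=deckframe()
def atp(u,v,h):
    o,r=ray("wrist",u,v,p);X=o+r*(((D+h*zd-o)@zd)/(r@zd));return np.array([(X-D)@xd,(X-D)@ey]).round(1)
for h in(21,30):print(h,[atp(*q,h) for q in((302,77),(351,77),(345,291),(308,291))])
print("holes",[atp(*q,0) for q in((271,65),(387,65),(376,290),(281,290))])
# pixels where a properly seated grid (at tray -1.3,.3) would show its key points
T=D-1.3*xd+.3*ey
for nm,x,y,h in(("stop lo L",-116,-34,48),("stop lo R",-116,34,48),("stop hi L",116,-34,48),("stop hi R",116,34,48)):
    print(nm,proj("wrist",T+x*xd+y*ey+h*zd,p).round(1))
g=cv2.cvtColor(d["im"],cv2.COLOR_RGB2GRAY).astype(int)
print("col326 40-75",g[40:76,326]);print("col326 285-325",g[285:326,326])
for v in(65,180,300,310):print(v,g[v,270:300],g[v,355:385])
```

```text
21 [array([-102. ,  -20.7]), array([-102.1,   20. ]), array([101.7,  19.1]), array([101.9, -18.5])]
30 [array([-101.2,  -20. ]), array([-101.3,   19.3]), array([95.6, 18.4]), array([ 95.7, -17.8])]
holes [array([-116.1,  -50.5]), array([-116.6,   54.3]), array([115.5,  54.9]), array([115.7, -49.8])]
stop lo L [281.9  54.7]
stop lo R [372.9  55. ]
stop hi L [291.2 316.9]
stop hi R [361.7 317.1]
col326 40-75 [ 92 127 129 128 104  81  90 125 133 132 133 132 132 125 117 115 115 116
 118 116  97  74  70  70  73  90 121 118 118 117 117 117 117 116 156 165]
col326 285-325 [118  79 102 117 118  93  70  64  64  63  61  57  72 110 118 116  93  65
  55  54  56  54  52  59  56  55  58  98 119 117 117 121 132 141 142 137
 135 136 138 139 139]
65 [ 51  53  52  53  56  97 124 133 134 136 136 134 133 130 122 118 116 118
 117 120 123  84  59  66  78  82  82  85  85  86] [ 81  79  80  81  78  72  56  73 120 120 117 115 118 117 112 110 132 136
 130 131 131 134 132 135 137 134 130  76  50  50]
180 [131 130 132 133 135 134 135 135 135 135 135 133 134 135 132 109 113 120
 122 122 120 117 111 110 114 113 113 114 114 113] [115 115 115 112 113 112 114 122 121 120 121 119 112 107 134 139 136 135
 134 132 133 136 136 136 135 136 139 137 136 136]
300 [ 74 128 137 112  97 129 132 132 133 132 133 129 128 131 135 136 133 135
 138 138 137 135 133 125 118 114 114 117 117 117] [117 117 119 116 115 111 110 113 134 136 135 134 134 137 140 137 135 137
 137 134 130 130 134 133 132 133 135 123  83 130]
310 [148 149 145 145 143 142 140 140 139 136 134 132 129 128 124 125 120 119
 117 113 114  94  69  54  53  54  54  55  50  56] [ 54  54  55  55  54  53  56  99 135 140 139 140 139 140 138 137 136 136
 135 137 138 138 137 139 139 135 102  60  50  58]
```

Run:
```python
from h import *
n=np.array([.42,.9,0])
plan([((530,-130,260),n),((505,-243,250),n)])
```

```text
[ 530 -130  260] -> [ -1.8 -66.1 -51.4] [0.078 0.275 0.553]
[ 505 -243  250] -> [  37.8 -175.3  -52.4] [0.078 0.275 0.553]
```

Emit:
servo_tool:
  rows:
    - [[85,0,-20,-50,0.02,0.1,0.1],[85,0,-66,-52,0.04,0.14,0.28],[85,20,-120,-52,0.06,0.2,0.4],[85,38,-175,-52,0.078,0.275,0.553],[85,38,-175,-52,0.078,0.275,0.553],[85,38,-175,-52,0.078,0.275,0.553],[85,38,-175,-52,0.078,0.275,0.553]]

```text
clock: 27.62
position: [504.4, -241.8, 247.4]
ee_rot: [0.216, 0.976, -0.001, -0.002]
contact_force: [-0.6, 0.6, -0.0]
gripper_width: 85.1
grasp_force: 0.0
```

```bash
cat >> h.py <<'E'
def snap(f):
    p=arm.camera_params("wrist");im=arm.get_image("wrist");np.savez(f,im=im,R=p["R"],t=p["t"],K=p["intrinsics"]);return im,p
def load(f):
    d=np.load(f);return d["im"],dict(R=d["R"],t=d["t"],intrinsics=d["K"])
def ascii(im,u0,v0,u1,v1,s=3):
    g=cv2.cvtColor(im,cv2.COLOR_RGB2GRAY)[v0:v1,u0:u1];g=cv2.resize(g,((u1-u0)//s,(v1-v0)//(2*s) if s>1 else v1-v0),interpolation=cv2.INTER_AREA)
    ch=" .:-=+*#%@"[::-1]
    for i,r in enumerate(g):print(f"{v0+i*2*s:4d} "+"".join(ch[min(9,int(x)//20)] for x in r))
E
python3 - <<'E'
from h import *
st();im,p=snap("r0.npz")
for z in(0,116):print(proj("wrist",(505,-243,z),p))
print("cam",-p["R"].T@p["t"])
ascii(im,200,50,460,330,2)
E
```

```text
t 27.62 pos [ 504.4 -241.8  247.4] q [ 0.2156  0.9765 -0.001  -0.0023] F [-0.6  0.6 -0. ] w 85.1 g 0.0 j [-0.16  0.26 -0.13  0.   -1.18 -1.85]
[325.97708046 169.41508131]
[325.40100521 193.98773972]
cam [ 435.82369987 -208.90156145  389.52045904]
  50 -----------------------------------------------------------------------------------------------------------------------------=+++=
  54 -------------------------------------------------------------------------------------------------------------------------========*
  58 ---------------------------------------------------------------------------------------------------------------------=========+===
  62 ------------------------------------------------------------------------------------------------------------------=========+======
  66 --------------------------------------------------------------------------------------------------------------=========+==-=====--
  70 -----------------------------------------------------------------------------------------------------------=================---===
  74 --------------------------------
[... 7966 characters left out ...]
@@@@@@@@%#%@@@@@@@@@
 310 @@@@@@%#%@@@@@@@@%##*****+------------------::...............:::=*###########*+=--------------=**************#@@@@@@@@%#%@@@@@@@@@
 314 @@@@@@@%#%@@@@@@%####****=---------------------::::::::::::::--*#######***######=--------------+**************%@@@@@@@#%%@@@@@@@@@
 318 @@@@@@@@%%@@@@@%######**+-------------------------------------*##**************##=--------------=+*************%@@@@@%%@@@@@@@@@@@
 322 @@@@@@@@@@@@@@%++*#####+-------------------------------------=#******************+----------------==+********+++#@@@@%@@@@@@@@@@@@
 326 @@@@@@@@@@@@@@%+==+###*--------------------------------------=********************-----------------------------+%@@@@@@@@@@@@@@@@@
```

Run:
```python
from h import *
im,p=load("r0.npz");g=cv2.cvtColor(im,cv2.COLOR_RGB2GRAY)
for v in range(156,226,6):print(v,g[v,308:344])
print(g[140:230,324])
```

```text
156 [110 106  99  66  57  55  56  59  58  59  55  58  58  60  57  58  58  59
  57  56  60  59  57  58  59  79 107 121 111  95 110 116 116 117 118 115]
162 [106  86  62  57  55  56  57  56  62  68  63  61  60  62  68  76  90 107
 119 121 113 109 110 113 117 119 107 105 115 119 118 119 117 117 118 118]
168 [109 108 108  97  77  58  52  59  72 106 114 113 114 112 113 113 114 113
 104  70  60  60  64  65  66  66  64  90 120 119 114 114 115 116 115 115]
174 [112 118 127 119  79  57  55  55  59 110 117 115 115 113 113 112 113 114
 114  84  67  65  66  66  67  68  70  97 126 118 102 106 112 112 112 111]
180 [117 113 108 116  97  75  60  60  62  80 102 112 113 115 115 114 114 113
 113 100  78  69  69  68  68  67  73  79  89 114 116 117 117 115 115 117]
186 [117 118 119 124 108  85  67  63  62  63 101 118 117 114 114 113 114 113
 114 115  86  69  75  80  83  83  83  77  83 124 119 103  98 113 112 113]
192 [115 116 114 108 112  95  73  65  63  64  85 103 112 115 115 116 113 114
 116 115 103  92  82  84  90  90  92  93 102 114 114 108 105 111 118 119]
198 [129 130 130 131 126 107  84  67  68  6
[... 377 characters left out ...]
 58  72 121 136 138 137 132 131]
216 [130 128 130 129 129 130 113  72  57  58  58  58  78 112 115 117 117 116
 116 115 117 117 109  61  59  56  56  57  57  62  95 124 139 139 138 136]
222 [128 129 132 133 136 123 114 118 122 119 119 119 116 106 114 117 117 118
 116 116 116 116 110 101 117 122 125 126 125 123 126 129 134 136 137 138]
[133 132 129 131 130 131 129 105  64  57  55  57  57  55  60  58  58  57
  57  59  57  62  90 105 110 114 114 112 114 112 113 113 114 114 113 113
 113 113 114 114 114 114 113 114 113 113 114 116 113 114 114 113 113 113
 114 114 115 114 116 114 115 114 114 115 117 115 114 115 117 116 116 117
 117 114 117 117 117 118 117 116 118 117 117 116 119 131 135 138 137 137]
```

```bash
cat >> h.py <<'E'
def rack(p,a,b,vm):
    """a,b: pixels on the bar's middle line; vm: row of the bar's middle"""
    A,B=at("wrist",*a,116,p),at("wrist",*b,116,p);k=(vm-a[1])/(b[1]-a[1])
    M=at("wrist",a[0]+k*(b[0]-a[0]),vm,116,p);d=(B-A)/np.linalg.norm(B-A);return M,d
E
python3 - <<'E'
from h import *
im,p=load("r0.npz")
M,d=rack(p,(321.7,168),(325.4,216),193);print(M,d,"len",np.linalg.norm(at("wrist",321.5,162,116,p)-at("wrist",325.5,224.5,116,p)))
n=np.cross([0,0,1],d)
M[2]=0
plan([(M+[0,0,140],n),(M+[0,0,96],n)])
E
```

```text
[ 503.4634214  -244.07858503  116.        ] [ 0.93485011 -0.35504263  0.        ] len 59.86034878784485
[ 503. -244.  140.] -> [ -0.5  -2.2 107.7] [-0.003 -0.004 -0.071]
[ 503. -244.   96.] -> [ -0.6  -2.1 151.7] [-0.003 -0.004 -0.071]
```

Emit:
servo_tool:
  rows:
    - [[50,-0.5,-2,60,0,0,-0.07],[50,-0.5,-2,110,0,0,-0.07],[50,-0.5,-2,140,0,0,-0.07],[50,-0.5,-2,153,0,0,-0.07],[50,-0.5,-2,153,0,0,-0.07],[3,-0.5,-2,153,0,0,-0.07],[3,-0.5,-2,153,0,0,-0.07],[3,-0.5,-2,153,0,0,-0.07],[3,-0.5,-2,153,0,0,-0.07],[3,-0.5,-2,153,0,0,-0.07]]

```text
clock: 28.92
position: [504.4, -245.4, 96.3]
ee_rot: [0.182, 0.983, -0.001, -0.001]
contact_force: [-0.2, 1.2, 6.7]
gripper_width: 8.8
grasp_force: 59.4
```

Emit:
servo_tool:
  rows:
    - [[3,0,0,-20,0,0,0],[3,0,0,-60,0,0,0],[3,0,0,-120,0,0,0],[3,0,0,-180,0,0,0],[3,0,0,-180,0,0,0]]

```text
clock: 29.55
position: [506.3, -245.6, 280.3]
ee_rot: [0.182, 0.983, -0.001, 0.004]
contact_force: [0.0, 0.2, -3.1]
gripper_width: 8.7
grasp_force: 58.6
```

```bash
cat >> h.py <<'E'
def rackplan(x,y=0,dx=0):
    "TCP targets for a rack standing at grid x,y (bar grasped 19 mm behind the TCP)"
    D,xd,zd=deckframe();G=D-1.3*xd+.3*ey+30*zd
    # bar centre 64+54 above grid_mid, TCP 19 below it
    B=G+(x)*xd+y*ey+(118-19)*zd
    plan([(B+40*zd,ey,-zd),(B+8*zd,ey,-zd),(B,ey,-zd)])
E
python3 - <<'E'
from h import *
st();rackplan(-50)
E
```

```text
t 29.55 pos [ 506.3 -245.6  280.3] q [ 0.1822  0.9833 -0.0015  0.0036] F [ 0.   0.2 -3.1] w 8.7 g 58.6 j [-0.16  0.24 -0.07  0.   -1.25 -1.78]
[480. -69. 224.] -> [ 88.6 155.4  55.1] [-0.071 -0.267 -0.481]
[488. -68. 193.] -> [ 81.  159.6  85.9] [-0.071 -0.267 -0.481]
[491. -68. 186.] -> [ 79.1 160.7  93.6] [-0.071 -0.267 -0.481]
```

Emit:
servo_tool:
  rows:
    - [[3,20,40,0,-0.02,-0.08,-0.15],[3,45,80,10,-0.04,-0.14,-0.28],[3,70,120,30,-0.06,-0.2,-0.4],[3,88.5,155,45,-0.071,-0.267,-0.481],[3,88.5,155,55,-0.071,-0.267,-0.481],[3,88.5,155,55,-0.071,-0.267,-0.481],[3,88.5,155,55,-0.071,-0.267,-0.481],[3,85,157,70,-0.071,-0.267,-0.481],[3,85,157,70,-0.071,-0.267,-0.481]]

```text
clock: 30.68
position: [480.6, -68.7, 203.9]
ee_rot: [-0.057, 0.989, 0.01, 0.133]
contact_force: [-0.3, 0.1, -1.1]
gripper_width: 8.8
grasp_force: 59.0
```

Run:
```python
from h import *
st();rackplan(-50)
s=arm.read_state();R=Ro.from_quat(s["ee_rot"]).as_matrix();D,xd,zd=deckframe();print(R.T@np.c_[xd,ey,zd])
```

```text
t 30.68 pos [480.6 -68.7 203.9] q [-0.0573  0.9895  0.0098  0.1325] F [-0.3  0.1 -1.1] w 8.8 g 59.0 j [ 0.21  0.05 -0.55  0.03 -0.71 -1.68]
[480. -69. 224.] -> [ -4.4  -0.1 -19.9] [ 0.004 -0.013 -0.003]
[488. -68. 193.] -> [-4.8 -0.2 12.1] [ 0.004 -0.013 -0.003]
[491. -68. 186.] -> [-4.9 -0.3 20.1] [ 0.004 -0.013 -0.003]
[[-0.99990504  0.00276582  0.01350026]
 [ 0.00281424  0.99998967  0.00356962]
 [-0.01349024  0.00360728 -0.9999025 ]]
```

Emit:
servo_tool:
  rows:
    - [[3,-5,0,5,0,-0.013,0],[3,-5,0,9,0,-0.013,0],[3,-5,0,12,0,-0.013,0],[3,-5,0,13.5,0,-0.013,0],[3,-5,0,13.5,0,-0.013,0]]

```text
clock: 31.3
position: [489.0, -66.8, 192.9]
ee_rot: [-0.058, 0.988, 0.01, 0.14]
contact_force: [0.3, 0.4, -1.8]
gripper_width: 8.6
grasp_force: 59.0
```

Emit:
servo_tool:
  rows:
    - [[3,0,0,1.5,0,0,0],[3,0,0,3,0,0,0],[3,0,0,4,0,0,0],[3,0,0,4,0,0,0]]

```text
clock: 31.8
position: [490.2, -66.7, 190.4]
ee_rot: [-0.058, 0.988, 0.01, 0.141]
contact_force: [-6.3, 2.3, 7.0]
gripper_width: 8.7
grasp_force: 60.2
```

Emit:
servo_tool:
  rows:
    - [[3,0,0,-1,0,0,0],[45,0,0,-1,0,0,0],[45,0,0,-1,0,0,0],[45,0,0,-1,0,0,0],[45,0,0,-30,0,0,0],[45,0,0,-80,0,0,0],[45,0,0,-110,0,0,0],[45,0,0,-110,0,0,0]]

```text
clock: 32.8
position: [460.8, -70.7, 297.8]
ee_rot: [-0.058, 0.988, 0.011, 0.143]
contact_force: [-0.1, -0.3, -0.2]
gripper_width: 45.0
grasp_force: 0.0
```

Run:
```python
from h import *
st();im,p=snap("d0.npz")
D,xd,zd=deckframe();G=D-1.3*xd+.3*ey+30*zd
for x in(-50,-82):print(x,[proj("wrist",G+(x+k)*xd+123*zd,p).round(0) for k in(-30,30)],[proj("wrist",G+(x+a)*xd+b*ey+6*zd,p).round(0) for a,b in((-30,-30),(30,30))])
ascii(im,220,30,440,330,2)
n=np.array([.42,.9,0])
plan([((500,-200,330),n),((505,-460,250),n)])
```

```text
t 32.8 pos [460.8 -70.7 297.8] q [-0.0582  0.9879  0.0106  0.1434] F [-0.1 -0.3 -0.2] w 45.0 g 0.0 j [ 0.21 -0.08 -0.43  0.03 -0.93 -1.68]
-50 [array([325., 165.]), array([325., 237.])] [array([299., 145.]), array([350., 196.])]
-82 [array([325., 123.]), array([325., 200.])] [array([298., 117.]), array([351., 169.])]
  30 ----------------------------------------------------------------------------------------------------==----==--
  34 ---------------------------------------------------:-----------------------------------------------===--===---
  38 ----------------------------------------------------------------:----------------------------------==--===----
  42 -----------------------------------------------------:----------:---------------------------------======------
  46 --------------------------------------------------------------------------------------------------=====-------
  50 --------------------------------------------------------------------------------------------------====--------
  54 ---------------------------------------------------------------------:--:-------
[... 7344 characters left out ...]
@@@%%%@@@@@@@@@@@@@@@@@@%#%@*::::::::::----------------------------------=****%@%#%@@@@@@@@@@@@@@@@@@%%%@@@@@@
 314 #####%@@@@@@@@@@@@@@@@%@%#%%=::::::::::----------------------------------=#%%##@%#%@@@@@@@@@@@@@@@@@%%#####%%%
 318 #####%@@@@@@@@@@@@@@@@@@@%##-::::::::::-===========-----------------------#%%**%##%@@@@@@@@@@@@@@@@@@%########
 322 #####%@@@@@@@@@@@@%@@@@@@%#*+=========-=++++++++++++++++++++++++++++++++++#%#**##%@@@@@@@@@@@@@@@@@@@%########
 326 ######@@@@@@%@@@%@@@@@@@@%*+++++++++++++++++++++++++++++++++++++++++++++++##****#%@@@@@@@@%@@@@@@@@@@%########
[ 500 -200  330] -> [ -33.4 -133.   -26.7] [0.083 0.276 0.55 ]
[ 505 -460  250] -> [  13.4 -392.1   41.7] [0.083 0.276 0.55 ]
```

Rack 0 stands upright on the grid at about x = -52: its handle is at rows 164–230 and column 328, against a prediction of 165–237 and 325. Next is rack 1.

Emit:
servo_tool:
  rows:
    - [[45,0,-60,-20,0.02,0.08,0.15],[45,0,-120,-20,0.04,0.16,0.3],[45,0,-180,-10,0.06,0.22,0.45],[85,5,-240,0,0.083,0.276,0.55],[85,10,-300,20,0.083,0.276,0.55],[85,13,-392,42,0.083,0.276,0.55],[85,13,-392,42,0.083,0.276,0.55],[85,13,-392,42,0.083,0.276,0.55],[85,13,-392,42,0.083,0.276,0.55]]

```text
clock: 33.98
position: [505.0, -459.5, 247.7]
ee_rot: [0.216, 0.976, -0.0, -0.002]
contact_force: [-1.0, -0.2, 0.3]
gripper_width: 85.2
grasp_force: 0.0
```

Run:
```python
from h import *
st();im,p=snap("r1.npz")
print(proj("wrist",(505,-460,116),p))
ascii(im,220,100,440,260,2)
```

```text
t 33.98 pos [ 505.  -459.5  247.7] q [ 0.2164  0.9763 -0.     -0.0024] F [-1.  -0.2  0.3] w 85.2 g 0.0 j [-0.5   0.48  0.2   0.   -1.29 -1.51]
[325.4965864  193.13229123]
 100 ::::::::::::::::::::::::::::::::::::::::::::::::::-:::::::::::::-+*:...............................:::::::::::
 104 :::::::::::::::::::::::::::::::::::::::::::::::::::::::::::::::::-*+..............................::::::::::::
 108 ::::::::::::::::::::::::::::::::::::::::::::::::::::::::::::::::::-++:...........................:::::::::::::
 112 :::::::::::::::::::::::::::::::::::::::::::::::::::::::::::::-::::::=+-.........................::::::::::::::
 116 ::::::::::::::::::::::::::::::::::::::::::::::::::::::::::::::::::::::---.....................::::::::::::::::
 120 :::::::::::::::::::::::::::::::::::::::::::::::::::::::::::::::::::::::::--:...............:::::::::::::::::::
 124 ::::::::::::::::::::::::::::::::::::::::::::::::::::::::::::::::::--::::::::::-::::::::::::::::::::::-::::::::
 128 ::::::::::::::::::::::::::::::::::::::::::::::::::::::::---:::::::::::::::::::::::::::::::::::::::::::::::::::
 
[... 3010 characters left out ...]
::::
 236 %%#*+--::::::::::::::::::::::::::::::-:::::::::::::::::::::::::-*##******+*******=::::::::::::::::::::::::::::
 240 %%%%%%#*+--:::::::::::::::::::::::::::::::::::::::::::::::::::=##****+++*++*******=:::::::::::::::::::::::::::
 244 %%%%%%%%%%#*+=-::::::::::::::::::::::::::::::::::::::::::::::=#*****++++++**+*+++++=::::::::::::::::::::::::::
 248 %%%%%%%%%%%%%%%#+=-::::::::::::::::::::::::::::::::::::::::::+***+++**#########***++-:::::::::::::::::::::::::
 252 %%%%%%%%%%%%%%%%%%%#*+-::::::::::::::::::::::::::::::::::::::+**++*################*+-::::::::::::::---:::::::
 256 %#####%@%%%%%%%%%%%%%%%#*+=-:::::::::::::::::::::::::::::::::=*+*####**+===-----==++*+-::::::::::=#%#****+-:::
```

Run:
```python
from h import *
im,p=load("r1.npz");g=cv2.cvtColor(im,cv2.COLOR_RGB2GRAY)
for v in range(166,234,5):print(v,g[v,294:334])
```

```text
166 [124 118 101  82  65  62  66  64  64  63  62  62  64  65  67  64  65  64
  63  63  61  64  63  63  62  56  53  66 127 130 112 103 124 130 130 129
 129 128 126 127]
171 [117  76  63  63  62  61  61  68  66  65  63  63  71  75 103 123 125 127
 130 132 136 134 136 138 124 127 134  97  69 116 130 120 101 121 127 128
 128 127 128 127]
176 [133 133 133 133 131 127 108 129 129 126 124 123 124 124 125 126 119  85
  71  70  75  81  86  89  96 104 110 118  92  70 101 132 125 103 115 123
 123 124 126 123]
181 [137 128 124 125 124 123 123 112 119 127 126 124 124 125 124 122 124 124
  95  72  64  68  73  71  73  80  89  91 106  96  72  87 130 128 109 111
 125 127 127 126]
186 [147 140 129 125 126 122 115 100 102 118 128 124 125 125 125 125 124 124
 126 106  78  61  68  68  72  73  72  74  82  89  85  72  68 124 128 113
 107 124 126 126]
191 [141 139 132 129 130 130 128 106  97  92 105 129 126 125 125 125 124 123
 125 127 116  85  65  69  66  70  71  74  70  73  74  77  78  62 108 126
 118 103 123 126]
196 [144 144 144 130 124 127 127 126 113 101  87  93 124 126 127 126 126 126
 124 123 127 12
[... 551 characters left out ...]
82  71  69
  66  82 137 147]
216 [150 151 150 150 149 146 149 151 152 148 148 144 145 148 149 140 112  86
 117 127 128 127 126 126 127 125 123 106  71  61  63  64  62  62  65  65
  61  77 125 148]
221 [145 147 150 150 150 149 147 146 148 150 152 152 150 152 146 122  70  61
  68 105 126 128 130 129 126 128 127 127 115  85  61  61  62  62  64  65
  65  74 116 144]
226 [140 139 141 141 143 146 149 146 145 144 144 144 145 144 117  78  64  63
  61  63  96 129 128 128 127 127 127 127 129 122 105 104 129 136 135 134
 133 129 114 138]
231 [150 149 152 147 145 143 141 143 144 146 143 142 143 144 139 136 134 132
 138 139 134 128 133 132 134 127 125 139 147 144 148 150 149 147 145 144
 145 149 151 153]
```

Run:
```python
from h import *
im,p=load("r1.npz")
M,d=rack(p,(306.9,181),(317.5,221),200);print(M,d,"len",np.linalg.norm(at("wrist",304.6,172,116,p)-at("wrist",319.6,229,116,p)))
n=np.cross([0,0,1],d)
M[2]=0
plan([(M+[0,0,140],n),(M+[0,0,96],n)])
```

```text
[ 505.67147485 -474.15188646  116.        ] [ 0.97999351 -0.19902944  0.        ] len 56.86053196562332
[ 506. -474.  140.] -> [ -7.1 -13.3 108.7] [-0.001 -0.003 -0.235]
[ 506. -474.   96.] -> [ -7.2 -13.2 152.7] [-0.001 -0.003 -0.235]
```

Emit:
servo_tool:
  rows:
    - [[40,-7,-13,60,0,0,-0.12],[40,-7,-13,105,0,0,-0.235],[40,-7,-13,110,0,0,-0.235],[40,-7,-13,140,0,0,-0.235],[40,-7,-13,153,0,0,-0.235],[40,-7,-13,153,0,0,-0.235],[3,-7,-13,153,0,0,-0.235],[3,-7,-13,153,0,0,-0.235],[3,-7,-13,153,0,0,-0.235],[3,-7,-13,153,0,0,-0.235]]

```text
clock: 35.28
position: [506.6, -475.4, 98.1]
ee_rot: [0.1, 0.995, -0.001, 0.0]
contact_force: [0.4, 0.6, 6.1]
gripper_width: 8.9
grasp_force: 60.0
```

Emit:
servo_tool:
  rows:
    - [[3,0,0,-20,0,0,0],[3,0,0,-60,0,0,0],[3,0,0,-120,0,0,0],[3,0,0,-180,0,0,0],[3,0,0,-230,0,0,0],[3,0,0,-230,0,0,0]]

```text
clock: 36.02
position: [507.1, -475.6, 331.3]
ee_rot: [0.101, 0.995, -0.003, 0.003]
contact_force: [0.2, 0.4, -3.9]
gripper_width: 8.7
grasp_force: 58.9
```

Run:
```python
from h import *
st();plan([((540,-250,320),)]);rackplan(45)
```

```text
t 36.02 pos [ 507.1 -475.6  331.3] q [ 0.1005  0.9949 -0.0026  0.0027] F [ 0.2  0.4 -3.9] w 8.7 g 58.9 j [-0.52  0.47  0.38  0.   -1.48 -1.25]
[ 540 -250  320] -> [ 13.  227.7  10.1] []
[570. -58. 250.] -> [ 22.1 422.   78.7] [-0.05  -0.272 -0.317]
[579. -57. 220.] -> [ 13.9 424.9 109.5] [-0.05  -0.272 -0.317]
[581. -57. 212.] -> [ 11.8 425.6 117.2] [-0.05  -0.272 -0.317]
```

Emit:
servo_tool:
  rows:
    - [[3,4,60,0,0,0,0],[3,8,120,0,-0.01,-0.06,-0.06],[3,12,180,5,-0.02,-0.1,-0.12],[3,14,240,10,-0.03,-0.16,-0.2],[3,18,300,20,-0.04,-0.22,-0.26],[3,22,360,40,-0.05,-0.272,-0.317],[3,22,422,65,-0.05,-0.272,-0.317],[3,22,422,78,-0.05,-0.272,-0.317],[3,22,422,78,-0.05,-0.272,-0.317],[3,22,422,78,-0.05,-0.272,-0.317]]

```text
clock: 37.28
position: [568.5, -57.4, 247.5]
ee_rot: [-0.058, 0.989, 0.011, 0.135]
contact_force: [-1.1, -1.0, -1.6]
gripper_width: 8.4
grasp_force: 59.5
```

Run:
```python
from h import *
st();rackplan(45)
```

```text
t 37.27 pos [568.5 -57.4 247.5] q [-0.058   0.9891  0.0109  0.1349] F [-1.1 -1.  -1.6] w 8.4 g 59.5 j [ 0.19  0.16 -0.3   0.02 -0.84 -1.65]
[570. -58. 250.] -> [-2.4 -1.1 -2.5] [ 0.006 -0.008 -0.002]
[579. -57. 220.] -> [-2.7 -1.2 29.5] [ 0.006 -0.008 -0.002]
[581. -57. 212.] -> [-2.7 -1.3 37.5] [ 0.006 -0.008 -0.002]
```

Contact is expected at a tool shift of about 32.

Emit:
servo_tool:
  rows:
    - [[3,-3,-1,12,0,-0.008,0],[3,-3,-1,22,0,-0.008,0],[3,-3,-1,26,0,-0.008,0],[3,-3,-1,28,0,-0.008,0],[3,-3,-1,28,0,-0.008,0]]

```text
clock: 37.9
position: [579.4, -56.4, 221.7]
ee_rot: [-0.058, 0.988, 0.011, 0.139]
contact_force: [-0.4, -0.1, -2.7]
gripper_width: 8.6
grasp_force: 59.4
```

Emit:
servo_tool:
  rows:
    - [[3,0,0,1.5,0,0,0],[3,0,0,3,0,0,0],[3,0,0,4,0,0,0],[3,0,0,4,0,0,0]]

```text
clock: 38.4
position: [580.4, -56.2, 219.0]
ee_rot: [-0.058, 0.988, 0.011, 0.14]
contact_force: [-5.6, 1.0, 4.9]
gripper_width: 8.6
grasp_force: 60.5
```

Contact, as with rack 0. Release and retract.

Emit:
servo_tool:
  rows:
    - [[3,0,0,-1,0,0,0],[45,0,0,-1,0,0,0],[45,0,0,-1,0,0,0],[45,0,0,-1,0,0,0],[45,0,0,-30,0,0,0],[45,0,0,-80,0,0,0],[45,0,0,-120,0,0,0],[45,0,0,-120,0,0,0]]

```text
clock: 39.4
position: [548.7, -60.9, 337.8]
ee_rot: [-0.058, 0.988, 0.011, 0.144]
contact_force: [-0.0, 0.1, -0.3]
gripper_width: 44.7
grasp_force: 0.0
```

Run:
```python
from h import *
st();im,p=snap("d1.npz")
D,xd,zd=deckframe();G=D-1.3*xd+.3*ey+30*zd
for x in(-52,45):print(x,[proj("wrist",G+(x+k)*xd+123*zd,p).round(0) for k in(-30,30)],[proj("wrist",G+(x+a)*xd+b*ey+6*zd,p).round(0) for a,b in((-30,-30),(30,30))])
ascii(im,250,60,400,280,2)
t=arm.get_image("top");g=cv2.cvtColor(t,cv2.COLOR_RGB2GRAY)
cv2.imwrite("pics/top_end.png",t[:,:,::-1])
for nm,box in(("jar0",(385,160,450,225)),("jar1",(415,230,480,290))):
    x0,y0,x1,y1=box;M=np.zeros_like(g);M[y0:y1,x0:x1]=(g[y0:y1,x0:x1]>135)
    cs=cv2.findContours(M,0,1)[0];cs=[c for c in cs if cv2.contourArea(c)>100]
    for c in cs:
        e=cv2.minEnclosingCircle(c);print(nm,e,cv2.contourArea(c),at("top",*e[0],88).round(1))
h=cv2.cvtColor(t,cv2.COLOR_RGB2HSV);M=((abs(h[:,:,0].astype(int)-110)<12)&(h[:,:,1]>150)&(h[:,:,2]>60)).astype('u1');M2=np.zeros_like(M);M2[118:150,222:255]=M[118:150,222:255]
print("bottle cap",cv2.moments(M2)["m10"]/max(1,M2.sum()),cv2.moments(M2)["m01"]/max(1,M2.sum()),M2.sum())
```

```text
t 39.4 pos [548.7 -60.9 337.8] q [-0.0584  0.9878  0.0113  0.1439] F [-0.   0.1 -0.3] w 44.7 g 0.0 j [ 0.19  0.06 -0.19  0.02 -1.03 -1.65]
-52 [array([325.,  40.]), array([326., 114.])] [array([299.,  61.]), array([351., 111.])]
45 [array([326., 160.]), array([326., 229.])] [array([300., 143.]), array([350., 191.])]
  60 :--:--:-::----=---:::----=-------====-----===----=------:-----=:::-:::::-::
  64 :-------:::::-----::::---=----=-=+++=-----+++=-------:--------=:--:::---:::
  68 ----::----::------:::----=----=-++++=-----+++=-------:---------::::::::::::
  72 :::::-::---:-:----::::---=----=-=====-----+==--------:--:-------:::::::::::
  76 ---:::::::::::=---::::---=----=-+***=-----***=-------:--:-------:-::-::::::
  80 :::-::::::--::=---::::---=----=-=====-----+==--------::-:------::::::::::::
  84 ::-::::::::::-----:::---------=-=+++=-----++=--------::-:-:----::-:::::::::
  88 :::::::-:--:------:::---------=-+++*=-----+++=-=---=-:-::::---=:--::::-::::
  92 ::::::::---:::----:::----=------=====-----====-=---=-::::::---=::::-:::::::
  96 :::::::::---::----:::----=------=====-----====-=
[... 3213 characters left out ...]
..:+:::::::::::::::::::::::::::::::::::+@@@%#####%%%%%
 260 -#%@@%######@@@@+......:=:::::::::::::::::::::::::::::::::::*@@@@######%@@@
 264 #%%%%######%@@@@*:.....:-::::::::::::::::::::::::::::::::::-#@@@@%######%%%
 268 %%%%######%@@@@@#:.....:-::::::::::::::::::::::::::::::::::-#@@@@@%######%%
 272 %@%%######%@@@@@%:.....:-::::::::::::::::::::::::::::::::::=%@@@@@%######%%
 276 %@%######%@@@@@@%-:....::::::::::::::::::::::::::::::::::::-%@@@@@@%######%
jar0 ((416.1000061035156, 187.6999969482422), 12.12032699584961) 414.5 [ 614.7 -321.6   88. ]
jar1 ((436.367919921875, 252.33018493652344), 12.555606842041016) 441.0 [ 443.9 -369.7   88. ]
bottle cap 234.3235294117647 133.36274509803923 102
```

Both racks stand on the grid. Jar 1 has been knocked to about (444,-370). I'll re-press both lids, which also checks their height.

Run:
```python
from h import *
n=np.array([.2,.98,0])
plan([((560,-200,330),n),((614.5,-319,160),n),((614.5,-319,100),n),((444,-368,170),n),((444,-368,100),n)])
```

```text
[ 560 -200  330] -> [   4.3 -139.8    1.1] [0.051 0.278 0.317]
[ 614. -319.  160.] -> [  12.8 -265.5  174.8] [0.051 0.278 0.317]
[ 614. -319.  100.] -> [  29.4 -265.9  232.4] [0.051 0.278 0.317]
[ 444 -368  170] -> [ 178.2 -293.9  116.4] [0.051 0.278 0.317]
[ 444 -368  100] -> [ 197.6 -294.4  183.6] [0.051 0.278 0.317]
```

Emit:
servo_tool:
  rows:
    - [[45,4,-60,0,0.02,0.1,0.1],[45,4,-139,0,0.051,0.278,0.317],[0,4,-139,0,0.051,0.278,0.317],[0,8,-200,80,0.051,0.278,0.317],[0,13,-265,140,0.051,0.278,0.317],[0,13,-265,175,0.051,0.278,0.317],[0,13,-265,175,0.051,0.278,0.317],[0,29,-266,232,0.051,0.278,0.317],[0,29,-266,232,0.051,0.278,0.317],[0,29,-266,232,0.051,0.278,0.317]]

```text
clock: 40.75
position: [615.4, -319.5, 101.5]
ee_rot: [0.1, 0.995, -0.001, -0.0]
contact_force: [0.9, 0.3, 1.0]
gripper_width: -0.3
grasp_force: 0.0
```

Emit:
servo_tool:
  rows:
    - [[0,0,0,6,0,0,0],[0,0,0,9,0,0,0],[0,0,0,11,0,0,0],[0,0,0,13,0,0,0],[0,0,0,15,0,0,0],[0,0,0,16,0,0,0],[0,0,0,16,0,0,0]]

```text
clock: 41.62
position: [615.3, -319.5, 88.1]
ee_rot: [0.1, 0.995, -0.001, 0.001]
contact_force: [-3.4, 3.1, 11.0]
gripper_width: 0.1
grasp_force: 5.6
```

Emit:
servo_tool:
  rows:
    - [[0,0,0,-50,0,0,0],[0,0,0,-80,0,0,0],[0,60,-30,-80,0,0,0],[0,110,-60,-80,0,0,0],[0,158,-82,-80,0,0,0],[0,158,-82,-80,0,0,0],[0,158,-82,-80,0,0,0]]

```text
clock: 42.5
position: [444.2, -368.4, 165.3]
ee_rot: [0.101, 0.995, -0.0, 0.0]
contact_force: [0.6, 0.5, 0.7]
gripper_width: -0.1
grasp_force: 0.0
```

Run:
```python
from h import *
st();im,p=snap("j1.npz");g=cv2.cvtColor(im,cv2.COLOR_RGB2GRAY)
u,v=proj("wrist",(444,-368,88),p);print(u,v)
cs=cv2.findContours((g>150).astype('u1'),0,1)[0]
for c in cs:
    if cv2.contourArea(c)>600:
        e=cv2.minEnclosingCircle(c);print(e,cv2.fitEllipse(c),cv2.contourArea(c),at("wrist",*e[0],88,p).round(1))
ascii(im,int(u)-90,int(v)-80,int(u)+90,int(v)+80,2)
```

```text
t 42.5 pos [ 444.2 -368.4  165.3] q [ 1.006e-01  9.949e-01 -5.000e-04  4.000e-04] F [0.6 0.5 0.7] w -0.1 g 0.0 j [-0.41  0.36 -0.21  0.   -1.   -1.36]
326.41109414386267 211.13817525648471
((328.2608642578125, 209.78260803222656), 42.697547912597656) ((328.03179931640625, 208.65048217773438), (76.9356689453125, 85.27510833740234), 90.37930297851562) 5122.5 [ 443.2 -366.4   88. ]
 131 ------------------------------------------------------------------------------------------
 135 ------------------------------------------------------------------------------------------
 139 ------------------------------------------------------------------------------------------
 143 ------------------------------------------------------------------------------------------
 147 ------------------------------------------------------------------------------------------
 151 ------------------------------------------------------------------------------------------
 155 ---------------------------------------===+++++++++==-------------------------------------
 159 ------------------------------------=++**
[... 2421 characters left out ...]
----------------------------
 263 ------------------------------=%%%%%%%######@@@######%%%%%%%=-----------------------------
 267 ------------------------------+%%%%%%%######@@@######%%%%%%%+-----------------------------
 271 ------------------------------#@@@@@@%#####%@@@%#####%@@@@%@#-----------------------------
 275 -----------------------------=%@@@@@@%#####%@@@%######@@@@@@%=----------------------------
 279 -----------------------------+@@@@@@@%#*+++*%%%*+++*#%@@@@@@@*----------------------------
 283 ----------------------------+%@@@@@@@@@%#+-=###=:+#%%@@@@@@@@%+---------------------------
 287 -----=++******+=----------=#@@@@%%%%%%@@@@*+###+*@@@@%%%%%%%@@@#=----------=+******++=----
```

The jar is upright and centred below the tool. Pressing.

Emit:
servo_tool:
  rows:
    - [[0,0,2,50,0,0,0],[0,0,2,65,0,0,0],[0,0,2,73,0,0,0],[0,0,2,77,0,0,0],[0,0,2,80,0,0,0],[0,0,2,80,0,0,0]]

```text
clock: 43.3
position: [445.2, -366.6, 88.1]
ee_rot: [0.1, 0.995, -0.001, 0.001]
contact_force: [-1.9, 3.2, 9.7]
gripper_width: 0.0
grasp_force: 4.9
```

Emit:
servo_tool:
  rows:
    - [[0,0,0,-50,0,0,0],[0,0,0,-110,0,0,0],[0,60,-40,-160,0,0,0],[0,60,-80,-180,0,0,0],[0,60,-120,-180,0,0,0],[0,60,-120,-180,0,0,0],[0,60,-120,-180,0,0,0],[0,60,-120,-180,0,0,0]]

```text
clock: 44.3
position: [361.8, -470.8, 265.0]
ee_rot: [0.1, 0.995, -0.0, -0.0]
contact_force: [-0.5, 0.5, 0.1]
gripper_width: 0.1
grasp_force: 0.0
```

Run:
```python
from h import *
st()
t=arm.get_image("top");s=arm.get_image("scene")
o=cv2.imread("pics/top_end.png")[:,:,::-1]
g=cv2.cvtColor(t,cv2.COLOR_RGB2GRAY)
for box in((385,160,450,225),(415,230,480,290)):
    x0,y0,x1,y1=box;M=np.zeros_like(g);M[y0:y1,x0:x1]=(g[y0:y1,x0:x1]>135)
    for c in cv2.findContours(M,0,1)[0]:
        if cv2.contourArea(c)>100:e=cv2.minEnclosingCircle(c);print(e,at("top",*e[0],88).round(1))
D,xd,zd=deckframe();G=D-1.3*xd+.3*ey+30*zd
for x in(-52,45):print([proj("scene",G+(x+k)*xd+123*zd).round(0) for k in(-30,30)],proj("scene",G+x*xd+6*zd).round(0))
print("bottle",proj("scene",(740,152,0)))
ascii(s,240,100,400,310,2)
```

```text
t 44.3 pos [ 361.8 -470.8  265. ] q [ 9.99e-02  9.95e-01 -1.00e-04 -3.00e-04] F [-0.5  0.5  0.1] w 0.1 g 0.0 j [-0.64  0.31 -0.02  0.   -1.24 -1.13]
((415.9228515625, 187.82000732421875), 11.85606861114502) [ 614.4 -321.1   88. ]
((436.0, 252.5), 12.175895690917969) [ 443.5 -368.7   88. ]
[array([335., 137.]), array([327., 145.])] [327. 174.]
[array([321., 151.]), array([312., 161.])] [313. 190.]
bottle [351.76071151 279.5567373 ]
 100 ::::::::::::::::::::::::::::::::::::::::::::::::::::::::::::::::::::::::::...-+*
 104 :::::::::::::::::::::::::::::::::::::::::::::::::::::::::::::::::::::::::...:=++
 108 ::::::::::::::::::::::::::::::::::::::::::::::::::::::::::::::::::::::::-....:==
 112 ::::::::::::::::::::::::::::::::::::::::::::::::::::::::::::::::::::::::--:....:
 116 ::::::::::::::::::::::::::::::::::::::::::::::::::::::::::::::::::::::::::-:....
 120 ::::::::::..::::::::::::::::::::::::::::::::::::::::::::::::::::::::::::::::--:.
 124 ::::::.........:::::::::::::::::::::::::::::::::::::::::::::::::::::::::::::::--
 128 ::::::.........-::::::::::::::::::::::::::::::::::::::::::
[... 3106 characters left out ...]
::::::::::::
 276 :::::::::::::::::::::::::::::::::::::::::::::::::-+*++++==++++-:::::::::::::::::
 280 ::::::::::::::::::::::::::::::::::::::::::::::::::+*++++++++++::::::::::::::::::
 284 :::::::::::::::::::::::::::::::::-==-:::::::::::::-++++++++++-::::::::::::::::::
 288 ::::::::::::::::::::::::::::::::-+**+++=-::::::::::-===+===-::::::::::::::::::::
 292 ::::::::::::::::::::::::::::::-=+*****##*+==-:::::::::::::::::::::::::::::::::::
 296 :::::::::::::::::::::::::::::=*********++****==--:::::::::::::::::::::::::::::::
 300 --::::::::::::::::::::::::::=+****+***+++********=--::::::::::::::::::::::::::::
 304 -===-::::::::::::::::::::::+***++*+**++**++++*****+++=--::::::::::::::::::::::::
```

Both racks stand on the grid, the leg is up, both jars are upright with lids at 88 mm, and the bottle is standing. Handing in.

```bash
python3 -c "
from bench import arm
print(arm.job_done())"
```

```text
the job is handed in; nothing more can be done
None
```

I handed the job in at about 44 s with every step done as far as my measurements show, but the hand-in call returned no verdict: the stand is locked with tray, grid and both racks on it, and both white jar lids read home at 88 mm (one jar got knocked aside mid-run and stayed upright).

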